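# Load the tool tray and send it into the sanitising cabinet

### The arm

A 7-joint arm with a two-finger parallel gripper is mounted at the origin on the work surface. World frame = base frame: x ahead of the robot, y to its left, z up, the work surface at z = 0. Lengths are in m, angles in rad, forces in N, time in s.
With the tool pointing down it reaches from about 0.425 to 0.925 m from the base axis. Payload 6.8 kg.
Tool frame: the origin (TCP) lies midway between the tips of the shut fingers; the grasp point (between the pads) lies 19 mm behind it; z points along the fingers, y is the line along which they close (so a half turn about z gives the same grasp; the last joint's range is limited). The gripper opens to 85 mm and grips with 20 to 120 N. Pads are 22 mm wide; open, the fingers measure 114 mm over their backs; the gripper's body (76 mm by 85 mm) begins 54 mm behind the grasp point. The pads swing forward as they close: fully open they stand 13 mm farther back than shut.
Start: joints at [-1.312, 0.477, 0.022, 1.555, -0.011, 1.109, -0.083], TCP at [0.242, 0.63, 0.231] pointing down, gripper open.
Joint ranges: [-2.96, 2.96], [-0.34, 2.1], [-1.41, 1.46], [0.24, 2.44], [-1.37, 4.51], [0.17, 1.92], [-2.96, 2.96]. Speed limits (rad/s): [2.39, 2.39, 3.14, 3.14, 3.14, 3.14, 3.14].

### API

Orientations are given as a rotation vector (axis times angle).
In Python, from bench import status, vision, r gives the robot as it stands. The module is installed in compiled form; this text tells all that it offers.
- The arm moves only by the shell command python3 -m handwheel 'ROWS' [OPENING] [FORCE]. ROWS is JSON, a list of rows, each an object with "dp": the shift along the tool's x, y, z in m, a list of three; "delta_rot": the turn, a rotation vector about the tool's x, y, z in rad, a list of three. In form: [{"dp": [x, y, z], "delta_rot": [rx, ry, rz]}, ...]. A call has 1 to 12 rows; each row is the pose to reach, as a shift and turn from the pose commanded when the call began, along the tool's axes at that moment; what a row does not reach only later rows make up. A row lasts 1/8 s, in which the tool goes at most 62.5 mm and 10.7 degrees, less where a joint would pass 70% of its speed; a pose out of reach is approached as far as the arm can. A call with a gripper value outside its range is refused whole. OPENING is the opening, from 0 (shut) to 1 (fully open), set as the call begins (- or left out, the last holds). The fingers move at their own pace and stop on an object; FORCE is the grip in N (left out, the last holds). Time passes only in rows, so rows that repeat a pose let the fingers close. It gives the time, the measured TCP pose, the force, the opening and the grip force at its end, in the units of the state.
- status.get_obs(): the state, without advancing time (a new reading comes with each control period).
- vision.grab_frame(name): name is "side" or "top" or "wrist"; returns a dict with "img" (420x560x3 uint8, blue, green, red), "fovy" (degrees; the focal length in pixels is half the picture's height over the tangent of half this angle, whatever the lens; pixels are square), "cx", "cy" (the principal point, pixels), "world_from_camera" (4x4, takes a point from camera to world coordinates). Camera axes: x right, y up, looking along -z (the intrinsics and any distortion apply to the point x, -y, -z); pixel columns grow to the right and rows downward; lengths in m; the calibration is good to about 2 mm. A picture is of the moment at which its call begins. There is no depth.
- r.hand_in(): hands the job in; it is judged then, once.
The state is a dict: "clock": time; "joints": joint angles; "qvel": joint speeds; "tau": joint torques, N m; "tcp_pos": TCP position; "orientation": TCP orientation; "contact_force": force on the tool from outside, world axes, zero at the start; "moment": the same for the moment, N m; "grip_width": finger opening in m; "gripper_force": force on a finger pad.
Only numpy, scipy, OpenCV 4.12 (cv2) and the standard library are available. Lean on these libraries where they do the work, as an engineer would, in place of code of your own. Each camera call takes 0.05 s, during which the arm holds its last target. There are 200 camera calls.

### The job

Clean-up after the clay lesson: stand the white tray in the cabinet's entry lane with its green end towards the orange flap, and lay every scraper that is on the table flat in a compartment of its own, blade towards the green end. Then push the loaded tray through the flap fully home, so that the flap swings shut behind it, and press the green start button all the way down. Leave everything else on the table where it is.

Things in the scene. Friction and masses are not known exactly. Their poses are not given: they have to be found in the camera images.
- cabinet: flat benchtop sanitising cabinet, fixed. Origin on the table at the middle of the flap plane; +x points into it, away from the robot. Deck 5 mm thick, x = -235 to 204 mm. The chamber behind the flap is closed, 220 mm wide inside, with a clear roof 43 to 48 mm over the table. A 45 mm high console with the start button stands right of the lane (x -95 to -5, y -179 to -119)
- flap (a joint): orange sprung flap closing the mouth, 208 mm wide, 26 mm tall, hinged along its top edge 41 mm over the table. 0 = shut (vertical); swings only inwards, to 1.5 rad, against a weak closing spring (under 1 N at its edge). It rests on what is under it: the tray's rear wall must be 27 mm past the mouth before it drops behind; shut, its edge hangs 8 mm over the deck, just above the tray's tongue
- mouth (a point): middle of the mouth on the deck surface (5 mm over the table), under the shut flap. In front of it is the entry lane, open above (cabinet x -200 to -10 mm), between two grey guide rails 216 mm apart inside, their tops 19 mm over the table
- start (a joint): green start button on the console, a sprung push button pressed straight down: 0 = up, 0.006 m = fully down (4 N)
- start_top (a point): centre of the top face of the start button (32 mm across)
- tray: white tray, 150 (x) by 200 mm (y), 250 g. Origin under its centre; +x to its green front wall. Floor 4 mm thick; four open compartments along x, each 142 x 32 mm, centred at y = -80, -36, 36, 80 mm. Heights: lands between them and side walls 13, front and rear walls 18. Blue carrying rib in the middle: 70 mm along x plus a sloped 11 mm nose, 8 mm thick in y, top at 26 mm
- push_plate (a point): middle of the rear face of the blue push plate, 15 mm above the tray's underside and 143 mm behind its centre (tray x = -143). The plate is upright, 8 mm thick, 40 mm wide, 30 mm tall, at the end of a blue tongue 40 mm wide and 5 mm thick behind the rear wall; pushed home, the plate stays outside, 20 mm in front of the shut flap
- tray_front (a point): middle of the tray's green front wall, outer face, 11 mm above the underside. Fully home, it touches the chamber's stop wall, 190 mm behind the mouth
- scraper1: clay scraper, red handle, steel blade, 120 mm long, 60 g. Origin under the middle of its length; +x to the blade, +z up when lying on its foot. Blade x 10 to 60 mm, 22 wide, 4 thick; handle foot x -60 to 10, 20 wide, 10 tall; on it the grip fin x -50 to 10, 12 wide, 10 to 22 mm above the underside. Balances near x = -18. May be absent
- scraper1_tip (a point): tip of the red scraper's blade
- scraper2: clay scraper, yellow handle, steel blade, 120 mm long, 60 g. Origin under the middle of its length; +x to the blade, +z up when lying on its foot. Blade x 10 to 60 mm, 22 wide, 4 thick; handle foot x -60 to 10, 20 wide, 10 tall; on it the grip fin x -50 to 10, 12 wide, 10 to 22 mm above the underside. Balances near x = -18. May be absent
- scraper2_tip (a point): tip of the yellow scraper's blade
- scraper3: clay scraper, blue handle, steel blade, 120 mm long, 60 g. Origin under the middle of its length; +x to the blade, +z up when lying on its foot. Blade x 10 to 60 mm, 22 wide, 4 thick; handle foot x -60 to 10, 20 wide, 10 tall; on it the grip fin x -50 to 10, 12 wide, 10 to 22 mm above the underside. Balances near x = -18. May be absent
- scraper3_tip (a point): tip of the blue scraper's blade
- scraper4: clay scraper, green handle, steel blade, 120 mm long, 60 g. Origin under the middle of its length; +x to the blade, +z up when lying on its foot. Blade x 10 to 60 mm, 22 wide, 4 thick; handle foot x -60 to 10, 20 wide, 10 tall; on it the grip fin x -50 to 10, 12 wide, 10 to 22 mm above the underside. Balances near x = -18. May be absent
- scraper4_tip (a point): tip of the green scraper's blade
- tape: bystander: roll of orange tape, 72 mm across, 30 mm high; origin at the centre of its underside; to be left alone
- glue: bystander: white glue bottle with orange cap, 48 mm across, 110 mm tall; origin at the centre of its underside; to be left alone
- eraser: bystander: blue whiteboard eraser lying flat, 130 x 50 x 30 mm; origin at the centre of its underside; to be left alone
- cup: bystander: yellow cup of markers, 70 mm across, 145 mm tall with the markers; origin at the centre of its underside; to be left alone
- box_pastels: bystander: green box of pastels, 102 x 72 x 29 mm; origin at the centre of its underside; to be left alone
Things that resemble listed ones, but are neither listed nor needed, are in the scene too. There is more than one size of the scraper1; the one meant has the size given above.

How it is judged:
By the outcome, as a careful person would: the job done as asked, in the order asked, and still so for the second after the job is handed in, with the robot touching nothing.
Of scraper1, scraper2, scraper3, scraper4 only 3 to 4 are there at a start; the rules pass over those that are not, and their reading is None.
At some moment in a run one of scraper1, scraper2, scraper3, scraper4, tray may be knocked a few centimetres aside while the robot is not near it.
Once in a run the grip may slacken for a moment while it holds something.
It also fails if it takes over 208 s, if anything falls off the work surface, if the arm or the gripper's body presses on something with over 40 N, if the wrist force passes 120 N, or if a joint passes its speed limit or range.

## Working session

There is one attempt and no reset: what is moved stays moved. The work goes in short steps, Python scripts to look and compute and a shell command to move; the robot and the scene stay as the last step left them, time stands still between calls to the robot, and variables do not carry over. Pictures are saved under pics/ and viewed, at most 14 in all, crops included, and the job is handed in when it is done.

```bash
mkdir -p pics; ls
python3 - <<'E'
from bench import status, vision, r
import cv2,numpy as np
o=status.get_obs()
for k in o: print(k,np.round(o[k],3))
for n in ["side","top","wrist"]:
    f=vision.grab_frame(n); cv2.imwrite(f"pics/{n}0.png",f["img"])
    print(n,[k for k in f],f["fovy"],f["cx"],f["cy"]); print(np.round(f["world_from_camera"],3).tolist())
    for k in f:
        if k not in("img","fovy","cx","cy","world_from_camera"): print(k,f[k])
E
```

```text
pics
clock 0.0
joints [-1.312  0.478  0.022  1.556 -0.012  1.109 -0.083]
qvel [-0.     0.    -0.002  0.    -0.    -0.     0.002]
tau [-0.0000e+00 -5.9644e+01  1.6080e+00 -2.8120e+01  1.2000e-02  9.0000e-03
  0.0000e+00]
tcp_pos [0.242 0.63  0.23 ]
orientation [-5.730e-01 -3.089e+00  3.000e-03]
contact_force [-0.302 -0.376 -0.507]
moment [-0.014 -0.018 -0.007]
gripper_force 0.0
grip_width 0.085
side ['img', 'fovy', 'cx', 'cy', 'world_from_camera'] 51.83838156635254 280.58253802670015 218.96853488160147
[[0.904, 0.277, -0.327, -0.033], [-0.428, 0.579, -0.694, -1.139], [-0.003, 0.767, 0.642, 1.056], [0.0, 0.0, 0.0, 1.0]]
top ['img', 'fovy', 'cx', 'cy', 'world_from_camera'] 49.60944063852807 282.22248291955475 207.8490940152797
[[0.006, 0.994, -0.109, 0.339], [-1.0, 0.008, 0.015, -0.073], [0.016, 0.109, 0.994, 1.296], [0.0, 0.0, 0.0, 1.0]]
wrist ['img', 'fovy', 'cx', 'cy', 'world_from_camera'] 64.98435432554626 279.68013392315953 209.74431768120823
[[0.359, -0.893, -0.271, 0.173], [0.933, 0.343, 0.106, 0.656], [-0.002, -0.291, 0.957, 0.373], [0.0, 0.0, 0.0, 1.0]]
```

View pics/top0.png

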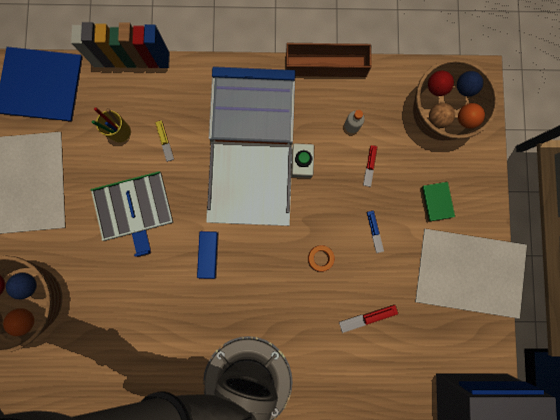

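View pics/side0.png

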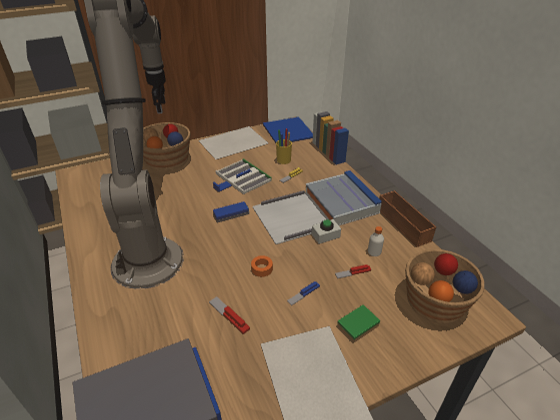

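The top view shows the tray at (132,207) with its push plate at (141,243), and the lane at (250,184) with the cabinet behind it. The button is at (304,158).

Scraper candidates:
- Yellow: (164,140).
- Blue: (375,231).
- Small red: (371,166).
- Big red: (369,319). This is the oversized decoy.
- Green: no handle is visible. The green things are the pastel box at (438,202) and the button.

I'll check these in a close crop.

```bash
cat > h.py <<'E'
import numpy as np, cv2
from scipy.spatial.transform import Rotation as R
from bench import status, vision, r
def K(f):
    F=f["img"].shape[0]/2/np.tan(np.radians(f["fovy"]/2)); return F,f["cx"],f["cy"]
def at_z(f,u,v,z):
    F,cx,cy=K(f); T=np.array(f["world_from_camera"])
    d=T[:3,:3]@np.array([(u-cx)/F,-(v-cy)/F,-1]); o=T[:3,3]; return o+d*(z-o[2])/d[2]
def proj(f,P):
    F,cx,cy=K(f); T=np.array(f["world_from_camera"]); p=(np.atleast_2d(P)-T[:3,3])@T[:3,:3]
    return np.c_[cx-F*p[:,0]/p[:,2], cy+F*p[:,1]/p[:,2]]
def tri(obs):  # [(frame,u,v),...] -> point, residual px
    A=np.zeros((3,3));b=np.zeros(3)
    for f,u,v in obs:
        o=np.array(f["world_from_camera"])[:3,3]; d=at_z(f,u,v,0)-o; d/=np.linalg.norm(d); M=np.eye(3)-np.outer(d,d); A+=M;b+=M@o
    return np.linalg.solve(A,b)
def tool():
    o=status.get_obs(); return np.array(o["tcp_pos"]),R.from_rotvec(o["orientation"])
def yaw_of(Rt): # world direction of tool x, deg
    x=Rt.as_matrix()[:,0]; return np.degrees(np.arctan2(x[1],x[0]))
def down(yawdeg): # tool z down, tool x along yaw
    y=np.radians(yawdeg); c,s=np.cos(y),np.sin(y)
    return R.from_matrix(np.array([[c,s,0],[s,-c,0],[0,0,-1]]))
def go(pos,yawdeg):
    p,Rt=tool(); print("dp",np.round(Rt.inv().apply(np.array(pos)-p),4),"rot",np.round((Rt.inv()*down(yawdeg)).as_rotvec(),4),"yaw now",round(yaw_of(Rt),2))
def snap(n,name=None):
    f=vision.grab_frame(n)
    import pickle
    if name: cv2.imwrite(f"pics/{name}.png",f["img"]); pickle.dump(f,open(f"pics/{name}.pkl","wb"))
    return f
E
python3 - <<'E'
from h import *
f=snap("top","top1"); s=snap("side","side1")
for n,u,v in [("tray",132,207),("yel",164,140),("blue",375,231),("red",371,166),("bigred",369,319),("button",304,158),("mouth",251,143),("base",247,381)]: print(n,np.round(at_z(f,u,v,0.01),3))
img=f["img"][60:350,70:410]; cv2.imwrite("pics/c1.png",cv2.resize(img,(700,597),interpolation=cv2.INTER_CUBIC))
p=np.array([.45,.25,.30]); go(p,170)
E
```

```text
tray [0.48  0.333 0.01 ]
yel [0.675 0.25  0.01 ]
blue [ 0.417 -0.356  0.01 ]
red [ 0.604 -0.348  0.01 ]
bigred [ 0.172 -0.335  0.01 ]
button [ 0.626 -0.154  0.01 ]
mouth [ 0.668 -0.001  0.01 ]
base [0.004 0.001 0.01 ]
dp [-0.3304 -0.2801 -0.0689] rot [-0.0009 -0.     -0.1922] yaw now 158.99
```

View pics/c1.png

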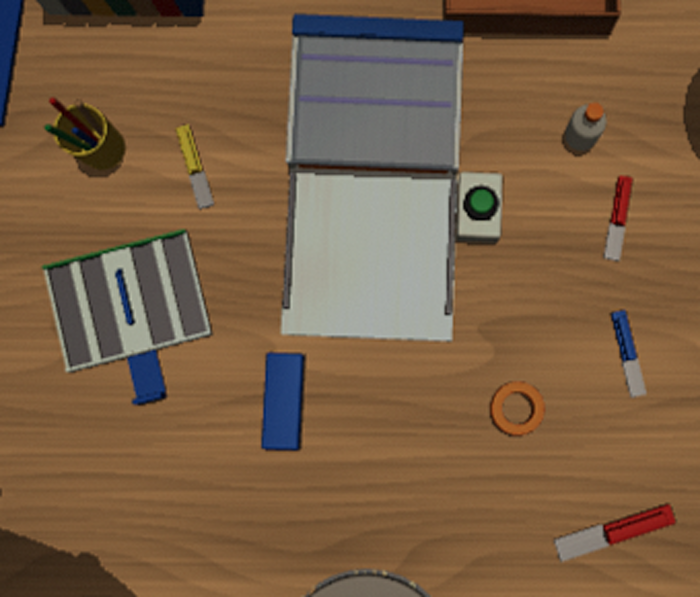

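The crop confirms the small red scraper at crop (620,218), the yellow at (195,165) and the blue at (628,352), all the same length. The red at (615,532) is clearly larger and stays. No green scraper is present. Next I'll move the wrist camera over the tray and lane for two views.

```bash
python3 -m handwheel '[{"dp":[-0.33,-0.28,-0.07],"delta_rot":[0,0,-0.19]},{"dp":[-0.33,-0.28,-0.07],"delta_rot":[0,0,-0.19]},{"dp":[-0.33,-0.28,-0.07],"delta_rot":[0,0,-0.19]},{"dp":[-0.33,-0.28,-0.07],"delta_rot":[0,0,-0.19]},{"dp":[-0.33,-0.28,-0.07],"delta_rot":[0,0,-0.19]},{"dp":[-0.33,-0.28,-0.07],"delta_rot":[0,0,-0.19]},{"dp":[-0.33,-0.28,-0.07],"delta_rot":[0,0,-0.19]},{"dp":[-0.33,-0.28,-0.07],"delta_rot":[0,0,-0.19]},{"dp":[-0.33,-0.28,-0.07],"delta_rot":[0,0,-0.19]}]'
python3 - <<'E'
from h import *
f=snap("wrist","w1")
go([.50,.05,.30],180)
E
```

```text
clock: 1.38
tcp_pos: [0.4494, 0.2508, 0.3013]
orientation: [-0.278, -3.129, -0.001]
contact_force: [-0.8, 0.7, -0.1]
grip_width: 0.0852
gripper_force: 0.0
dp [-0.0855 -0.1896  0.0009] rot [ 0.0003 -0.0007 -0.175 ] yaw now 169.97
```

View pics/w1.png

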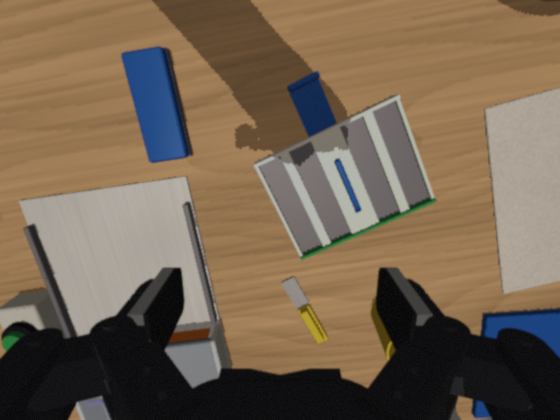

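The wrist view shows the tray with green front corners (302,257) and (435,200), rear corners (256,165) and (400,96), and rib (337,160)–(358,211). The yellow scraper is at (305,310) and the lane at (115,260).

```bash
python3 -m handwheel '[{"dp":[-0.085,-0.19,0],"delta_rot":[0,0,-0.175]},{"dp":[-0.085,-0.19,0],"delta_rot":[0,0,-0.175]},{"dp":[-0.085,-0.19,0],"delta_rot":[0,0,-0.175]},{"dp":[-0.085,-0.19,0],"delta_rot":[0,0,-0.175]},{"dp":[-0.085,-0.19,0],"delta_rot":[0,0,-0.175]},{"dp":[-0.085,-0.19,0],"delta_rot":[0,0,-0.175]}]'
python3 - <<'E'
from h import *
f=snap("wrist","w2")
cv2.imwrite("pics/w2b.png",cv2.resize(f["img"],(800,600),interpolation=cv2.INTER_CUBIC))
E
```

```text
clock: 2.17
tcp_pos: [0.4996, 0.051, 0.301]
orientation: [0.003, -3.141, -0.001]
contact_force: [0.1, 0.1, 0.1]
grip_width: 0.0855
gripper_force: 0.0
```

View pics/w2b.png

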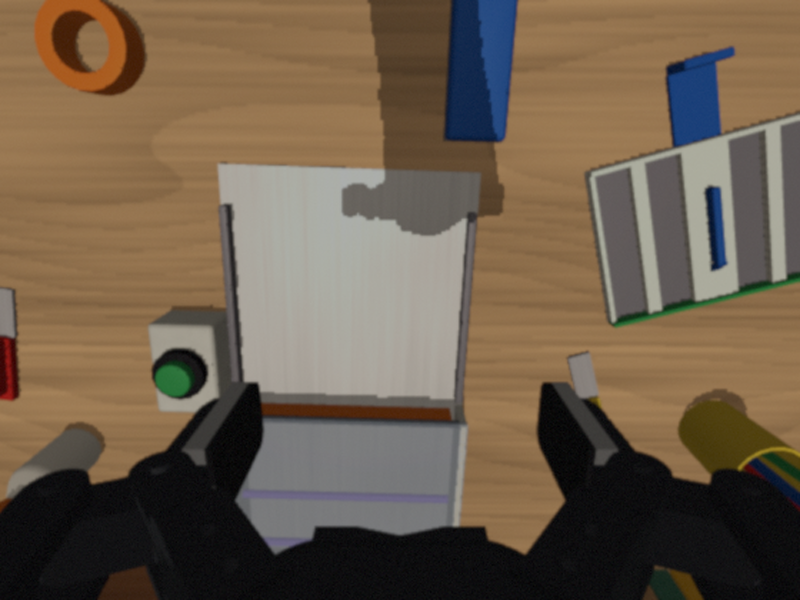

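The view shows deck front corners (219,164) and (480,173), rail ends (231,206) and (470,214), the flap top along row ~410, the button at (177,378) and the rib at (716,186)–(718,268), in 800-wide pixels.

```bash
cat > m.py <<'E'
from h import *
import pickle
L=lambda n: pickle.load(open(f"pics/{n}.pkl","rb"))
w1,w2,t=L("w1"),L("w2"),L("top1"); s=560/800; c=lambda u,v:(70+u/2.0588,60+v/2.0588)
O={"deck+":[(w1,187,178),(w2,480*s,173*s),(t,*c(281,334))],
"deck-":[(w1,22,200),(w2,219*s,164*s),(t,*c(452,341))],
"railend+ (outer edge)":[(w2,478*s,213*s),(w1,184,205)],
"railend-":[(w2,222*s,205*s),(w1,27,228)],
"traygreen_r":[(w1,302,257),(w2,613*s,325*s),(t,*c(186,232))],
"traygreen_l":[(w1,435,200),(t,*c(43,267))],
"trayrear_r":[(w1,256,165),(w2,587*s,173*s),(t,*c(210,332))],
"trayrear_l":[(w1,400,96),(t,*c(69,371))],
"rib_rear":[(w1,339,160),(w2,714*s,186*s),(t,*c(129,323))],
"rib_front":[(w1,358,212),(w2,718*s,270*s),(t,*c(120,270))],
"button":[(w2,175*s,378*s),(t,*c(481,202)),(w1,17,341)],
"plate_r":[(w1,289,88),(w2,669*s,68*s),(t,*c(165,396))],
}
for k,o in O.items():
    P=tri(o); e=[np.round(np.linalg.norm(proj(f,P)[0]-[u,v]),1) for f,u,v in o]; print(k,np.round(P*1000,1),e)
E
python3 m.py
```

```text
deck+ [439.9 123.6   1.7] [np.float64(1.4), np.float64(0.4), np.float64(0.5)]
deck- [ 431.7 -113.7   -3.3] [np.float64(0.3), np.float64(0.2), np.float64(0.2)]
railend+ (outer edge) [472.1 119.2  28.3] [np.float64(0.1), np.float64(0.1)]
railend- [ 468.  -108.2   14.4] [np.float64(0.8), np.float64(0.7)]
traygreen_r [580.3 258.3  11.9] [np.float64(1.0), np.float64(1.1), np.float64(0.8)]
traygreen_l [527.2 448.4  17.4] [np.float64(0.2), np.float64(0.1)]
trayrear_r [440.1 220.1   4.5] [np.float64(0.4), np.float64(0.8), np.float64(0.2)]
trayrear_l [ 391.2  473.1 -160.5] [np.float64(0.1), np.float64(0.1)]
rib_rear [450.6 328.1  17.5] [np.float64(0.5), np.float64(0.7), np.float64(0.1)]
rib_front [524.  343.1  21.8] [np.float64(0.7), np.float64(0.4), np.float64(0.4)]
button [ 615.  -150.1   58.6] [np.float64(0.8), np.float64(0.2), np.float64(0.5)]
plate_r [352.6 279.9   2.4] [np.float64(0.2), np.float64(0.3), np.float64(0.2)]
```

```bash
cat >> m.py <<'E'
from scipy.optimize import least_squares
def fit(model,x0,z0=0):
    def res(x,raw=False):
        c_,s_=np.cos(x[2]),np.sin(x[2]); out=[]
        for p,o in model:
            P=[x[0]+c_*p[0]-s_*p[1],x[1]+s_*p[0]+c_*p[1],z0+p[2]]
            out+=[(proj(f,P)[0]-[u,v]) for f,u,v in o]
        return np.ravel(out)
    q=least_squares(res,x0,loss="soft_l1"); rr=res(q.x).reshape(-1,2)
    print("pose mm,deg",np.round(q.x[:2]*1000,1),np.round(np.degrees(q.x[2]),2),"px",np.round(np.linalg.norm(rr,axis=1),1)); return q.x
if __name__=="__main__":
    print("cab");cab=fit([((-.235,.119,.005),O["deck+"]),((-.235,-.119,.005),O["deck-"]),((-.05,-.149,.055),O["button"]),((-.2,.113,.019),O["railend+ (outer edge)"]),((-.2,-.113,.019),O["railend-"])],[.67,0,0])
    print("tray");fit([((.075,-.1,.018),O["traygreen_r"]),((.075,.1,.018),O["traygreen_l"]),((-.075,-.1,.018),O["trayrear_r"]),((-.075,.1,.018),O["trayrear_l"]),((-.135,-.02,.03),O["plate_r"])],[.48,.33,.2])
E
python3 m.py | tail -4
```

```text
cab
pose mm,deg [670.7  -2. ] -2.03 px [1.  1.7 1.1 4.  1.5 0.5 3.  0.4 2.7 2.5 1.6 0.9 3. ]
tray
pose mm,deg [482.2 332.5] 15.59 px [3.2 1.1 1.4 0.9 0.2 4.4 2.2 1.  3.6 1.2 3.4 9.8 2.7]
```

```bash
python3 -c "
from h import *
go([.482,.3325,.10],195.6)"
```

```text
dp [0.0168 0.2814 0.2011] rot [ 0.0005 -0.0006 -0.2701] yaw now -179.87
```

```bash
python3 -m handwheel '[{"dp":[0.017,0.1,0.05],"delta_rot":[0,0,-0.27]},{"dp":[0.017,0.1,0.05],"delta_rot":[0,0,-0.27]},{"dp":[0.017,0.281,0.15],"delta_rot":[0,0,-0.27]},{"dp":[0.017,0.281,0.15],"delta_rot":[0,0,-0.27]},{"dp":[0.017,0.281,0.2],"delta_rot":[0,0,-0.27]},{"dp":[0.017,0.281,0.2],"delta_rot":[0,0,-0.27]},{"dp":[0.017,0.281,0.2],"delta_rot":[0,0,-0.27]},{"dp":[0.017,0.281,0.2],"delta_rot":[0,0,-0.27]},{"dp":[0.017,0.281,0.2],"delta_rot":[0,0,-0.27]}]'
python3 - <<'E'
from h import *
f=snap("wrist","w3")
cv2.imwrite("pics/w3b.png",cv2.resize(f["img"],(800,600),interpolation=cv2.INTER_CUBIC))
E
```

```text
clock: 3.35
tcp_pos: [0.4844, 0.329, 0.1029]
orientation: [-0.418, 3.112, 0.001]
contact_force: [0.6, -0.1, -0.0]
grip_width: 0.0856
gripper_force: 0.0
```

View pics/w3b.png

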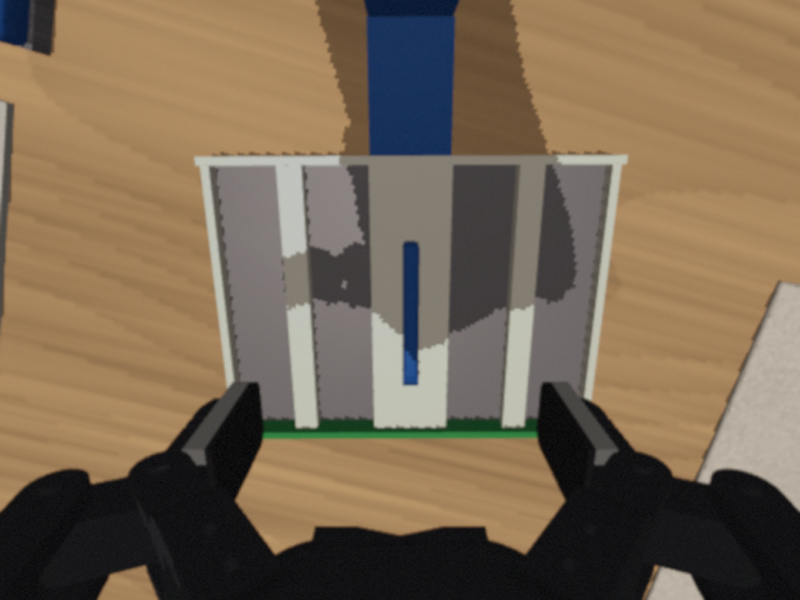

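The tray lies squarely under the gripper, with the rib at (411,243)–(411,384), rear corners (195,158) and (627,157), and the green wall at row 436.

Run:
```python
from h import *
import pickle
f=pickle.load(open("pics/w3.pkl","rb")); s=.7
p,Rt=tool()
def q(n,u,v,z):
    P=at_z(f,u*s,v*s,z); print(n,np.round(P*1000,1),"tool",np.round(Rt.inv().apply(P-p)*1000,1)); return P
a=q("rear_+x_img_l",195,156,.018); b=q("rear_r",627,155,.018); c=q("green mid",411,438,.018); q("rib r",411,241,.026); q("rib f",411,385,.026)
d=a-b; 
print("yaw",np.degrees(np.arctan2(d[1],d[0]))+90, np.linalg.norm(d)); print("ctr by rear", (a+b)/2)
print("proj tcp on z=.026", proj(f,[p[0],p[1],.026])/s)
```

```text
rear_+x_img_l [437.6 218.3  18. ] tool [ 74.5 -94.4  84.6]
rear_r [384.7 410.4  18. ] tool [ 74.9 104.7  84.8]
green mid [555.3 354.8  18. ] tool [-75.    6.2  85.1]
rib r [448.1 324.5  26. ] tool [36.4  5.2 76.8]
rib f [520.1 344.7  26. ] tool [-38.3   5.7  77. ]
yaw 15.395436712594972 0.19916924151965523
ctr by rear [0.41116384 0.31435741 0.018     ]
proj tcp on z=.026 [[399.74129376 314.22167826]]
```

```bash
python3 -m handwheel '[{"dp":[0,0.004,0.04],"delta_rot":[0,0,0]},{"dp":[0,0.004,0.07],"delta_rot":[0,0,0]},{"dp":[0,0.004,0.08],"delta_rot":[0,0,0]},{"dp":[0,0.004,0.08],"delta_rot":[0,0,0]},{"dp":[0,0.004,0.08],"delta_rot":[0,0,0]},{"dp":[0,0.004,0.08],"delta_rot":[0,0,0]}]'; python3 -c "
from h import *
p,Rt=tool();print(np.round(Rt.inv().apply(np.array([.4833,.3343,0.016])-p),4), yaw_of(Rt))"
```

```text
clock: 4.15
tcp_pos: [0.4831, 0.3338, 0.0225]
orientation: [-0.419, 3.112, 0.002]
contact_force: [0.3, -0.8, 1.0]
grip_width: 0.0853
gripper_force: 0.0
[-0.0003  0.0005  0.0065] -164.64475243625128
```

```bash
python3 -m handwheel '[{"dp":[0,0.0005,0.006],"delta_rot":[0,0,0]},{"dp":[0,0.0005,0.006],"delta_rot":[0,0,0]}]' ; python3 -m handwheel '[{"dp":[0,0,0],"delta_rot":[0,0,0]},{"dp":[0,0,0],"delta_rot":[0,0,0]},{"dp":[0,0,0],"delta_rot":[0,0,0]},{"dp":[0,0,0],"delta_rot":[0,0,0]},{"dp":[0,0,0],"delta_rot":[0,0,0]},{"dp":[0,0,0],"delta_rot":[0,0,0]},{"dp":[0,0,0],"delta_rot":[0,0,0]},{"dp":[0,0,0],"delta_rot":[0,0,0]}]' 0 80;  python3 -m handwheel '[{"dp":[0,0,-0.01],"delta_rot":[0,0,0]},{"dp":[0,0,-0.02],"delta_rot":[0,0,0]},{"dp":[0,0,-0.03],"delta_rot":[0,0,0]},{"dp":[0,0,-0.03],"delta_rot":[0,0,0]},{"dp":[0,0,-0.03],"delta_rot":[0,0,0]}]'; python3 -c "
from h import *
c=np.radians(-2.03);cx,cy=.6707-.098*np.cos(c),-.002-.098*np.sin(c)
print(cx,cy);go([cx,cy,0.05],177.97)"
```

```text
clock: 4.4
tcp_pos: [0.4819, 0.3337, 0.0149]
orientation: [0.42, -3.113, 0.001]
contact_force: [-0.0, -1.1, -0.3]
grip_width: 0.0856
gripper_force: 0.0
clock: 5.4
tcp_pos: [0.4823, 0.3339, 0.0156]
orientation: [-0.42, 3.113, 0.0]
contact_force: [-1.0, -1.4, 6.5]
grip_width: 0.0053
gripper_force: 79.5
clock: 6.02
tcp_pos: [0.4821, 0.3337, 0.0453]
orientation: [0.42, -3.113, 0.0]
contact_force: [-0.5, -0.0, -2.7]
grip_width: 0.0049
gripper_force: 78.6
0.572761503164198 0.0014714316273854544
dp [ 0.0007 -0.3444 -0.0047] rot [-0.000e+00 -1.000e-04  3.036e-01] yaw now -164.63
```

```bash
python3 - <<'E'
from h import *
import pickle
f=pickle.load(open("pics/w2.pkl","rb")); s=.7
a=at_z(f,480*s,173*s,.005);b=at_z(f,219*s,164*s,.005)
c=at_z(f,470*s,214*s,.019);d=at_z(f,231*s,206*s,.019)
e=at_z(f,456*s,403*s,.019);g=at_z(f,242*s,394*s,.019)
for P in (a,b,c,d,e,g): print(np.round(P*1000,1))
print(np.linalg.norm(a-b),np.linalg.norm(c-d),np.linalg.norm(e-g))
for P,Q in((a,b),(c,d)): print(np.degrees(np.arctan2((P-Q)[1],(P-Q)[0]))-90)
E
python3 -m handwheel '[{"dp":[-0.02,-0.006,-0.008],"delta_rot":[0,0,0.05]},{"dp":[-0.05,-0.014,-0.008],"delta_rot":[0,0,0.12]},{"dp":[-0.085,-0.024,-0.008],"delta_rot":[0,0,0.2]},{"dp":[-0.085,-0.03,-0.008],"delta_rot":[0,0,0.3]},{"dp":[-0.079,-0.06,-0.008],"delta_rot":[0,0,0.3]},{"dp":[-0.073,-0.09,-0.008],"delta_rot":[0,0,0.304]},{"dp":[-0.065,-0.12,-0.008],"delta_rot":[0,0,0.304]},{"dp":[-0.055,-0.16,-0.008],"delta_rot":[0,0,0.304]},{"dp":[-0.044,-0.2,-0.008],"delta_rot":[0,0,0.304]},{"dp":[-0.033,-0.24,-0.008],"delta_rot":[0,0,0.304]}]'
```

```text
[439.3 123.2   5. ]
[ 431.8 -110.7    5. ]
[474.2 113.7  19. ]
[467.5 -98.8  19. ]
[663.1 108.   19. ]
[ 653.2 -106.8   19. ]
0.23394551635347652 0.21263068813925032 0.21509910920476863
-1.8283076204524633
-1.8220637117474041
clock: 7.28
tcp_pos: [0.5773, 0.1098, 0.0528]
orientation: [-0.056, -3.14, 0.0]
contact_force: [0.3, 0.2, -3.1]
grip_width: 0.005
gripper_force: 78.6
```

```bash
python3 -c "
from h import *
go([.573,.0025,0.055],178.1)"
```

```text
dp [ 0.0004 -0.1074 -0.0021] rot [-0.0003 -0.0007 -0.0024] yaw now 177.97
```

```bash
python3 -m handwheel '[{"dp":[0,-0.04,0],"delta_rot":[0,0,0]},{"dp":[0,-0.08,0],"delta_rot":[0,0,0]},{"dp":[0,-0.107,0],"delta_rot":[0,0,0]},{"dp":[0,-0.107,0],"delta_rot":[0,0,0]},{"dp":[0,-0.107,0.01],"delta_rot":[0,0,0]},{"dp":[0,-0.107,0.015],"delta_rot":[0,0,0]},{"dp":[0,-0.107,0.015],"delta_rot":[0,0,0]}]'
python3 - <<'E'
from h import *
go([.573,.0025,0.0206],178.1)
f=snap("top","t2"); cv2.imwrite("pics/t2b.png",cv2.resize(f["img"][90:260,150:380],None,fx=3.4,fy=3.4,interpolation=cv2.INTER_CUBIC))
E
```

```text
clock: 8.15
tcp_pos: [0.5733, 0.0053, 0.0374]
orientation: [-0.054, -3.139, -0.0]
contact_force: [0.5, -0.7, -2.1]
grip_width: 0.0055
gripper_force: 78.6
dp [ 0.0001 -0.0028  0.0168] rot [ 0.0001 -0.0017 -0.0009] yaw now 178.05
```

View pics/t2b.png

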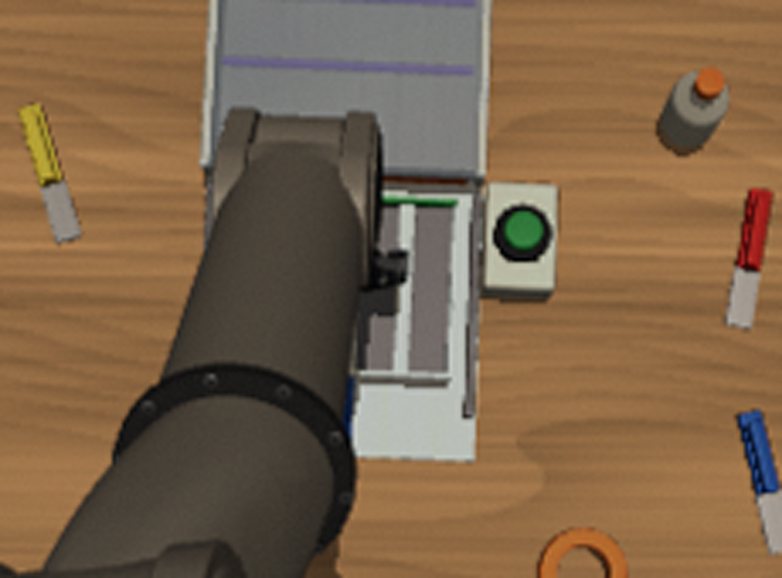

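The tray hangs over the lane, green end to the flap. Its right wall at col ~457 is 10–14 mm from the rail's inner face at col ~468, so I'll shift 3 mm towards the rail and lower it.

```bash
python3 -m handwheel '[{"dp":[0,-0.003,0],"delta_rot":[0,0,0]},{"dp":[0,-0.003,0.006],"delta_rot":[0,0,0]},{"dp":[0,-0.003,0.012],"delta_rot":[0,0,0]},{"dp":[0,-0.003,0.016],"delta_rot":[0,0,0]},{"dp":[0,-0.003,0.016],"delta_rot":[0,0,0]},{"dp":[0,-0.003,0.016],"delta_rot":[0,0,0]}]'
```

```text
clock: 8.95
tcp_pos: [0.5738, 0.0012, 0.0223]
orientation: [0.056, 3.141, 0.0]
contact_force: [0.8, -0.5, -2.6]
grip_width: 0.0053
gripper_force: 78.7
```

```bash
python3 -m handwheel '[{"dp":[0,0,0.002],"delta_rot":[0,0,0]},{"dp":[0,0,0.003],"delta_rot":[0,0,0]},{"dp":[0,0,0.003],"delta_rot":[0,0,0]}]';python3 -m handwheel '[{"dp":[0,0,0.003],"delta_rot":[0,0,0]},{"dp":[0,0,0.003],"delta_rot":[0,0,0]},{"dp":[0,0,0.003],"delta_rot":[0,0,0]}]' 1; python3 -m handwheel '[{"dp":[0,0,-0.04],"delta_rot":[0,0,0]},{"dp":[0,0,-0.10],"delta_rot":[0,0,0]},{"dp":[0,0,-0.15],"delta_rot":[0,0,0]},{"dp":[0.02,0,-0.20],"delta_rot":[0,0,0]},{"dp":[0.02,0,-0.23],"delta_rot":[0,0,0]},{"dp":[0.02,0,-0.23],"delta_rot":[0,0,0]},{"dp":[0.02,0,-0.23],"delta_rot":[0,0,0]}]'
python3 - <<'E'
from h import *
f=snap("wrist","w4")
cv2.imwrite("pics/w4b.png",cv2.resize(f["img"],(800,600),interpolation=cv2.INTER_CUBIC))
print(tool()[0])
E
```

```text
clock: 9.32
tcp_pos: [0.5742, 0.0012, 0.0205]
orientation: [0.056, 3.14, 0.001]
contact_force: [-2.0, 0.2, 8.2]
grip_width: 0.0053
gripper_force: 80.0
clock: 9.7
tcp_pos: [0.5739, 0.0012, 0.0164]
orientation: [0.056, 3.141, 0.0]
contact_force: [0.1, -0.7, -0.2]
grip_width: 0.0596
gripper_force: 0.0
clock: 10.58
tcp_pos: [0.5532, 0.0019, 0.2454]
orientation: [-0.056, -3.14, 0.0]
contact_force: [-0.4, 0.8, -0.7]
grip_width: 0.0854
gripper_force: 0.0
[0.55299306 0.00185116 0.24492232]
```

View pics/w4b.png

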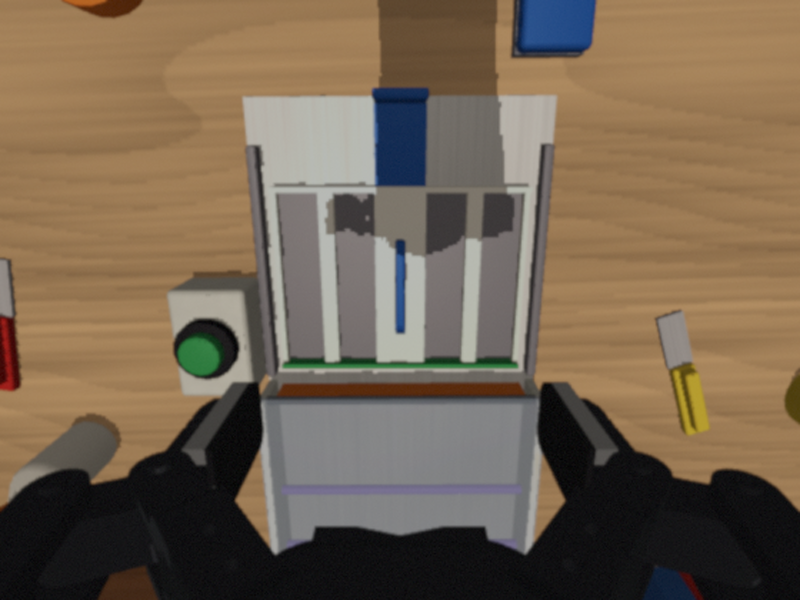

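The tray stands in the lane square and central, with rear corners (274,186) and (529,186) and the green wall at row 368. The yellow scraper's tip is at (668,316) and its handle end at (697,432).

Run:
```python
from h import *
import pickle
f=pickle.load(open("pics/w4.pkl","rb")); s=.7
q=lambda u,v,z: at_z(f,u*s,v*s,z)
a=q(274,185,.023);b=q(529,185,.023);c=q(400,370,.023); print("rear",a,b,"front",c, np.linalg.norm(a-b))
d=b-a; print("tray yaw",np.degrees(np.arctan2(d[1],d[0]))-90)
n=np.array([d[1],-d[0],0])/np.linalg.norm(d); print("ctr from rear",(a+b)/2+.075*n, "from front",c-.075*n)
print("rib",q(401,240,.031),q(400,332,.031))
t=q(668.5,316,.004); e=q(686,366,.022); h=q(697,432,.022)
d=t-e; print("yellow tip",t,"fin front",e,"fin end",h,"yaw t-e",np.degrees(np.arctan2(d[1],d[0])),np.linalg.norm(d)); d=t-h; print(np.degrees(np.arctan2(d[1],d[0])),np.linalg.norm(d))
u=d/np.linalg.norm(d)*[1,1,0]; g=t-.078*u; print("grasp",g)
yw=np.degrees(np.arctan2(d[1],d[0]))%360; print(yw); go([g[0],g[1],.14],yw)
```

```text
rear [ 0.49589014 -0.09099851  0.023     ] [0.5028445  0.10109129 0.023     ] front [ 0.65183398 -0.00156058  0.023     ] 0.1922156462545663
tray yaw -2.073412605688091
ctr from rear [0.57431822 0.00233289 0.023     ] from front [0.57688308 0.00115292 0.023     ]
rib [0.53968824 0.00322453 0.031     ] [ 6.14451660e-01 -2.24331025e-04  3.10000000e-02]
yellow tip [0.61836128 0.23084795 0.004     ] fin front [0.65736209 0.24083136 0.022     ] fin end [0.72197044 0.25952117 0.022     ] yaw t-e -165.64176071060407 0.04409911423827036
-164.53088918244885 0.10900005429133906
grasp [0.69250358 0.25136639 0.004     ]
195.46911081755115
dp [-0.1307  0.2544  0.1045] rot [-1.000e-04 -2.300e-03 -3.057e-01] yaw now 177.95
```

```bash
python3 -m handwheel '[{"dp":[-0.03,0.06,0],"delta_rot":[0,0,-0.1]},{"dp":[-0.06,0.12,0],"delta_rot":[0,0,-0.3]},{"dp":[-0.09,0.18,0.03],"delta_rot":[0,0,-0.31]},{"dp":[-0.13,0.25,0.07],"delta_rot":[0,0,-0.31]},{"dp":[-0.131,0.254,0.1],"delta_rot":[0,0,-0.31]},{"dp":[-0.131,0.254,0.1],"delta_rot":[0,0,-0.31]},{"dp":[-0.131,0.254,0.1],"delta_rot":[0,0,-0.31]},{"dp":[-0.131,0.254,0.1],"delta_rot":[0,0,-0.31]}]' 0.5
python3 - <<'E'
from h import *
f=snap("wrist","w5")
cv2.imwrite("pics/w5b.png",cv2.resize(f["img"],(800,600),interpolation=cv2.INTER_CUBIC))
p,Rt=tool();print(p,yaw_of(Rt), Rt.as_matrix()[:,2], proj(f,[p[0],p[1],.022])/.7)
hsv=cv2.cvtColor(f["img"],cv2.COLOR_BGR2HSV); m=cv2.inRange(hsv,(22,120,60),(34,255,255)); n,lab,st,ce=cv2.connectedComponentsWithStats(m)
for i in range(1,n):
    if st[i,4]>150:
        pts=np.argwhere(lab==i)[:,::-1].astype(np.float32); print(st[i],cv2.minAreaRect(pts))
E
```

```text
clock: 11.62
tcp_pos: [0.6947, 0.2491, 0.1478]
orientation: [-0.426, 3.111, -0.001]
contact_force: [-0.7, 0.6, 0.4]
grip_width: 0.0428
gripper_force: 0.0
[0.69473543 0.24924187 0.14817364] -164.42261779889455 [ 2.49733626e-03  1.57990808e-04 -9.99996869e-01] [[400.30851755 287.71958633]]
[ 277  164   24   76 1648] ((288.56402587890625, 201.4983673095703), (75.51364135742188, 22.172199249267578), 88.53119659423828)
[ 381  206  134  113 6556] ((442.142578125, 267.5481872558594), (142.36219787597656, 92.60675048828125), 28.979707717895508)
[432 276  42  52 263] ((449.73590087890625, 302.9245300292969), (64.00289916992188, 8.152750015258789), 49.63546371459961)
```

View pics/w5b.png

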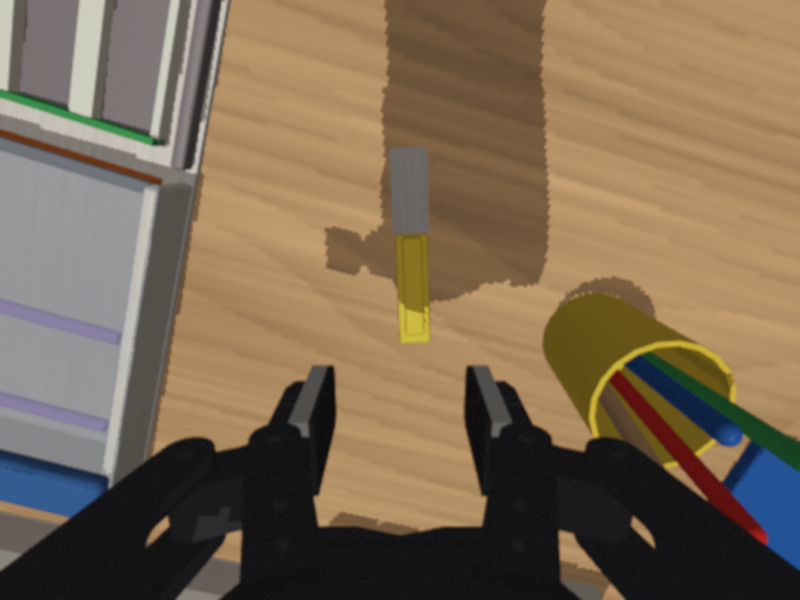

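The yellow scraper is unobstructed, with its blade tip at (408,148), handle centre at (412,290) and handle end at (415,342).

Run:
```python
from h import *
import pickle
f=pickle.load(open("pics/w5.pkl","rb"));f4=pickle.load(open("pics/w4.pkl","rb")); s=.7
print("tip tri",tri([(f,408*s,148*s),(f4,668.5*s,316*s)]),"fin end tri",tri([(f,416*s,337*s),(f4,697*s,430*s)]))
q=lambda u,v,z: at_z(f,u*s,v*s,z)
t=q(408,148,.004);e=q(415,342,.010);d=t-e;y=np.degrees(np.arctan2(d[1],d[0]))
u=np.array([np.cos(np.radians(y)),np.sin(np.radians(y))]); print(t,e,np.linalg.norm(d),y%360)
k=q(413,237,.022);l=q(416,337,.022); print("fin len",np.linalg.norm(k-l))
m=(t[:2]+e[:2])/2; g=m-.02*u; print("ctr",m,"grasp",g); go([g[0],g[1],.06],y)
```

```text
tip tri [0.61820755 0.23198938 0.00276104] fin end tri [0.72766424 0.26836738 0.00914751]
[0.61762082 0.23237574 0.004     ] [0.73013387 0.26887355 0.01      ] 0.11843680166328804 197.97240537460362
fin len 0.06134442456225675
ctr [0.67387735 0.25062465] grasp [0.69290145 0.25679583]
dp [-0.      0.0078  0.0882] rot [-0.0006  0.0024 -0.0418] yaw now -164.42
```

```bash
python3 -m handwheel '[{"dp":[0,0.008,0.04],"delta_rot":[0,0,-0.042]},{"dp":[0,0.008,0.08],"delta_rot":[0,0,-0.042]},{"dp":[0,0.008,0.105],"delta_rot":[0,0,-0.042]},{"dp":[0,0.008,0.115],"delta_rot":[0,0,-0.042]},{"dp":[0,0.008,0.115],"delta_rot":[0,0,-0.042]},{"dp":[0,0.008,0.115],"delta_rot":[0,0,-0.042]}]'; python3 -c "
from h import *
go([.6929,.2568,.0125],197.97)"
```

```text
clock: 12.42
tcp_pos: [0.6928, 0.2589, 0.0333]
orientation: [-0.494, 3.1, 0.001]
contact_force: [0.2, 0.0, -1.1]
grip_width: 0.043
gripper_force: 0.0
dp [ 0.0006 -0.002   0.0208] rot [0.0002 0.0029 0.0022] yaw now -161.9
```

```bash
python3 -m handwheel '[{"dp":[0,-0.002,0.01],"delta_rot":[0,0.002,0]},{"dp":[0,-0.002,0.02],"delta_rot":[0,0.002,0]},{"dp":[0,-0.002,0.02],"delta_rot":[0,0.002,0]},{"dp":[0,-0.002,0.02],"delta_rot":[0,0.002,0]}]'; python3 -m handwheel '[{"dp":[0,0,0],"delta_rot":[0,0,0]},{"dp":[0,0,0],"delta_rot":[0,0,0]},{"dp":[0,0,0],"delta_rot":[0,0,0]},{"dp":[0,0,0],"delta_rot":[0,0,0]},{"dp":[0,0,0],"delta_rot":[0,0,0]}]' 0 50
```

```text
clock: 12.92
tcp_pos: [0.6922, 0.2569, 0.0111]
orientation: [0.494, -3.1, 0.001]
contact_force: [0.5, -0.4, -0.5]
grip_width: 0.0428
gripper_force: 0.0
clock: 13.55
tcp_pos: [0.6926, 0.257, 0.0118]
orientation: [0.494, -3.101, 0.0]
contact_force: [-0.3, -0.1, 3.8]
grip_width: 0.0102
gripper_force: 51.9
```

```bash
python3 -m handwheel '[{"dp":[0,0,-0.01],"delta_rot":[0,0,0]},{"dp":[0,0,-0.03],"delta_rot":[0,0,0]},{"dp":[0,0,-0.05],"delta_rot":[0,0,0]},{"dp":[0,0,-0.06],"delta_rot":[0,0,0]},{"dp":[0,0,-0.06],"delta_rot":[0,0,0]}]'; python3 -c "
from h import *
p,Rt=tool(); print(yaw_of(Rt)); c=np.radians(-2.05); X=np.array([.5755,.0018])
def T(x,y): return X+[x*np.cos(c)-y*np.sin(c), x*np.sin(c)+y*np.cos(c)]
# tool pos relative to scraper origin x=-20; scraper centred at tray x=0
for y in(.08,.036,-.036,-.08): print(y,T(-.02,y))
g=T(-.02,.08); go([g[0],g[1],.08],0)"
```

```text
clock: 14.18
tcp_pos: [0.6931, 0.2572, 0.0729]
orientation: [-0.494, 3.102, 0.001]
contact_force: [0.7, -0.4, -1.0]
grip_width: 0.01
gripper_force: 51.4
-161.88638891544224
0.08 [0.55837453 0.08246423]
0.036 [0.55680058 0.03849239]
-0.036 [ 0.55422502 -0.03346153]
-0.08 [ 0.55265107 -0.07743337]
dp [ 0.1823 -0.1241 -0.0072] rot [-5.0000e-04  5.0000e-04 -2.8255e+00] yaw now -161.89
```

```bash
python3 -m handwheel '[{"dp":[0.035,-0.024,-0.007],"delta_rot":[0,0,0.1]},{"dp":[0.07,-0.048,-0.007],"delta_rot":[0,0,0.25]},{"dp":[0.11,-0.075,-0.007],"delta_rot":[0,0,0.42]},{"dp":[0.15,-0.1,-0.007],"delta_rot":[0,0,0.6]},{"dp":[0.18,-0.122,-0.007],"delta_rot":[0,0,0.78]},{"dp":[0.182,-0.124,-0.007],"delta_rot":[0,0,0.96]},{"dp":[0.182,-0.124,-0.007],"delta_rot":[0,0,1.14]},{"dp":[0.182,-0.124,-0.007],"delta_rot":[0,0,1.32]},{"dp":[0.182,-0.124,-0.007],"delta_rot":[0,0,1.5]},{"dp":[0.182,-0.124,-0.007],"delta_rot":[0,0,1.68]},{"dp":[0.182,-0.124,-0.007],"delta_rot":[0,0,1.75]}]'
python3 -m handwheel '[{"dp":[0,0,0],"delta_rot":[0,0,0.18]},{"dp":[0,0,0],"delta_rot":[0,0,0.36]},{"dp":[0,0,0],"delta_rot":[0,0,0.54]},{"dp":[0,0,0],"delta_rot":[0,0,0.72]},{"dp":[0,0,0],"delta_rot":[0,0,0.9]},{"dp":[0,0,0],"delta_rot":[0,0,1.08]},{"dp":[0,0,0],"delta_rot":[0,0,1.26]},{"dp":[0,0,0],"delta_rot":[0,0,1.44]},{"dp":[0,0,0],"delta_rot":[0,0,1.62]},{"dp":[0,0,0],"delta_rot":[0,0,1.74]},{"dp":[0,0,0],"delta_rot":[0,0,1.74]},{"dp":[0,0,0],"delta_rot":[0,0,1.74]}]'
python3 - <<'E'
from h import *
go([.5584,.0825,.04],-2.05)
f=snap("wrist","w6"); cv2.imwrite("pics/w6b.png",cv2.resize(f["img"],(800,600),interpolation=cv2.INTER_CUBIC))
E
```

```text
clock: 15.55
tcp_pos: [0.5574, 0.0825, 0.0781]
orientation: [-2.067, -2.364, 0.005]
contact_force: [0.2, -0.3, -0.9]
grip_width: 0.0105
gripper_force: 51.4
clock: 17.05
tcp_pos: [0.5577, 0.0825, 0.0784]
orientation: [3.14, -0.047, -0.004]
contact_force: [0.4, 0.2, -1.0]
grip_width: 0.0106
gripper_force: 51.4
dp [ 0.0008 -0.0001  0.0384] rot [0.0009 0.0023 0.006 ] yaw now -1.71
```

View pics/w6b.png

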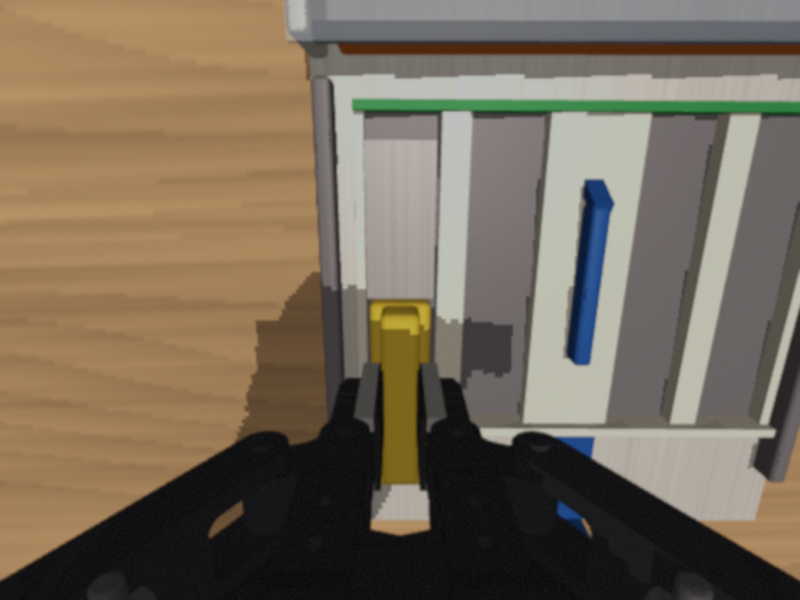

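The blade spans (365–437, 140–300) and points to the green end, centred over the +y outer compartment. The handle is behind it, so I'll lower it.

```bash
python3 -m handwheel '[{"dp":[0.001,0,0.02],"delta_rot":[0,0.002,0.006]},{"dp":[0.001,0,0.04],"delta_rot":[0,0.002,0.006]},{"dp":[0.001,0,0.05],"delta_rot":[0,0.002,0.006]},{"dp":[0.001,0,0.054],"delta_rot":[0,0.002,0.006]},{"dp":[0.001,0,0.056],"delta_rot":[0,0.002,0.006]},{"dp":[0.001,0,0.056],"delta_rot":[0,0.002,0.006]},{"dp":[0.001,0,0.056],"delta_rot":[0,0.002,0.006]}]'
```

```text
clock: 17.98
tcp_pos: [0.5591, 0.0824, 0.023]
orientation: [3.141, -0.06, 0.001]
contact_force: [-0.4, 0.1, -0.6]
grip_width: 0.0103
gripper_force: 51.4
```

```bash
python3 -m handwheel '[{"dp":[-0.001,0,0.0015],"delta_rot":[0,0,0]},{"dp":[-0.001,0,0.0025],"delta_rot":[0,0,0]},{"dp":[-0.001,0,0.0025],"delta_rot":[0,0,0]}]'; python3 -m handwheel '[{"dp":[0,0,0],"delta_rot":[0,0,0]},{"dp":[0,0,0],"delta_rot":[0,0,0]},{"dp":[0,0,0],"delta_rot":[0,0,0]}]' 0.3; python3 -m handwheel '[{"dp":[0,0,-0.03],"delta_rot":[0,0,0]},{"dp":[0,0,-0.09],"delta_rot":[0,0,0]},{"dp":[0,0,-0.15],"delta_rot":[0,0,0]},{"dp":[0,0,-0.2],"delta_rot":[0,0,0]},{"dp":[0,0,-0.2],"delta_rot":[0,0,0]},{"dp":[0,0,-0.2],"delta_rot":[0,0,0]}]'
python3 - <<'E'
from h import *
snap("wrist","w7"); snap("top","t3"); f=snap("side","s3")
p,Rt=tool(); print(p)
go([.58,-.24,.24],-2)
go([.58,-.24,.24],110)
E
```

```text
clock: 18.35
tcp_pos: [0.5577, 0.0825, 0.0207]
orientation: [-3.141, 0.06, 0.0]
contact_force: [-2.4, 0.6, 6.4]
grip_width: 0.0099
gripper_force: 52.3
clock: 18.73
tcp_pos: [0.5578, 0.0824, 0.0201]
orientation: [3.14, -0.06, 0.0]
contact_force: [0.0, 0.6, 0.4]
grip_width: 0.026
gripper_force: 0.0
clock: 19.48
tcp_pos: [0.5573, 0.0829, 0.2194]
orientation: [3.141, -0.059, -0.001]
contact_force: [0.2, -0.0, -0.3]
grip_width: 0.0256
gripper_force: 0.0
[0.55689846 0.08258131 0.21871244]
dp [ 0.0354  0.3215 -0.0209] rot [ 0.0014  0.0023 -0.0034] yaw now -2.19
dp [ 0.0354  0.3215 -0.0209] rot [-1.3000e-03  2.9000e-03 -1.9582e+00] yaw now -2.19
```

Run:
```python
from h import *
import pickle
t=pickle.load(open("pics/t3.pkl","rb")); t1=pickle.load(open("pics/top1.pkl","rb"))
print("scene change", [(cv2.absdiff(t["img"],t1["img"])[y0:y1,x0:x1]>40).sum() for x0,x1,y0,y1 in((355,385,140,195),(360,390,205,260),(335,405,300,335))])
c=lambda u,v:(70+u/2.0588,60+v/2.0588)
def sc(tip,end,n):
    a=at_z(t1,*c(*tip),.004);b=at_z(t1,*c(*end),.01);d=a-b;y=np.degrees(np.arctan2(d[1],d[0]))%360;m=(a+b)/2;u=d/np.linalg.norm(d);g=m-.02*u
    print(n,"len",np.linalg.norm(d),"yaw",y,"ctr",m,"grasp",g); return g,y
g,y=sc((613,259),(624,177),"red"); sc((636,394),(619,311),"blue")
print("glue",at_z(t1,*c(578,148),.0)); 
go([g[0],g[1],.20],y)
```

```text
scene change [np.int64(0), np.int64(0), np.int64(0)]
red len 0.11724021383687044 yaw 172.14493686694743 ctr [ 0.60514878 -0.34652041  0.007     ] grasp [ 0.62493516 -0.34925018  0.00802354]
blue len 0.11674499554290996 yaw 191.395812773958 ctr [ 0.41620833 -0.35608679  0.007     ] grasp [ 0.43578813 -0.3521403   0.00802788]
glue [ 0.70716546 -0.29170149  0.        ]
dp [0.0846 0.4289 0.0191] rot [-3.4000e-03  2.3000e-03 -3.0428e+00] yaw now -2.19
```

```bash
python3 -m handwheel '[{"dp":[0.01,0.05,0],"delta_rot":[0,0,-0.1]},{"dp":[0.02,0.1,0],"delta_rot":[0,0,-0.25]},{"dp":[0.03,0.15,0],"delta_rot":[0,0,-0.42]},{"dp":[0.04,0.2,0],"delta_rot":[0,0,-0.6]},{"dp":[0.05,0.25,0],"delta_rot":[0,0,-0.77]},{"dp":[0.06,0.3,0],"delta_rot":[0,0,-0.95]},{"dp":[0.06,0.35,0],"delta_rot":[0,0,-1.12]},{"dp":[0.06,0.4,0],"delta_rot":[0,0,-1.3]},{"dp":[0.06,0.429,0],"delta_rot":[0,0,-1.47]},{"dp":[0.06,0.429,0],"delta_rot":[0,0,-1.64]},{"dp":[0.06,0.429,0],"delta_rot":[0,0,-1.7]}]' 0.5
python3 -m handwheel '[{"dp":[0,0,0],"delta_rot":[0,0,-0.17]},{"dp":[0,0,0],"delta_rot":[0,0,-0.34]},{"dp":[0,0,0],"delta_rot":[0,0,-0.51]},{"dp":[0,0,0],"delta_rot":[0,0,-0.68]},{"dp":[0,0,0],"delta_rot":[0,0,-0.85]},{"dp":[0,0,0],"delta_rot":[0,0,-1.02]},{"dp":[0,0,0],"delta_rot":[0,0,-1.19]},{"dp":[0,0,0],"delta_rot":[0,0,-1.34]},{"dp":[0,0,0],"delta_rot":[0,0,-1.34]},{"dp":[0,0,0],"delta_rot":[0,0,-1.34]}]'
python3 - <<'E'
from h import *
f=snap("wrist","w8")
cv2.imwrite("pics/w8b.png",cv2.resize(f["img"],(800,600),interpolation=cv2.INTER_CUBIC))
p,Rt=tool();print(p,yaw_of(Rt))
E
```

```text
clock: 21.0
tcp_pos: [0.6003, -0.3491, 0.2187]
orientation: [-2.115, -2.32, 0.001]
contact_force: [0.2, 0.5, 0.4]
grip_width: 0.0426
gripper_force: 0.0
clock: 22.25
tcp_pos: [0.601, -0.3484, 0.2196]
orientation: [-0.224, -3.132, 0.0]
contact_force: [-0.4, -0.2, 0.1]
grip_width: 0.0426
gripper_force: 0.0
[ 0.60113372 -0.34838183  0.21980593] 171.84693453608062
```

View pics/w8b.png

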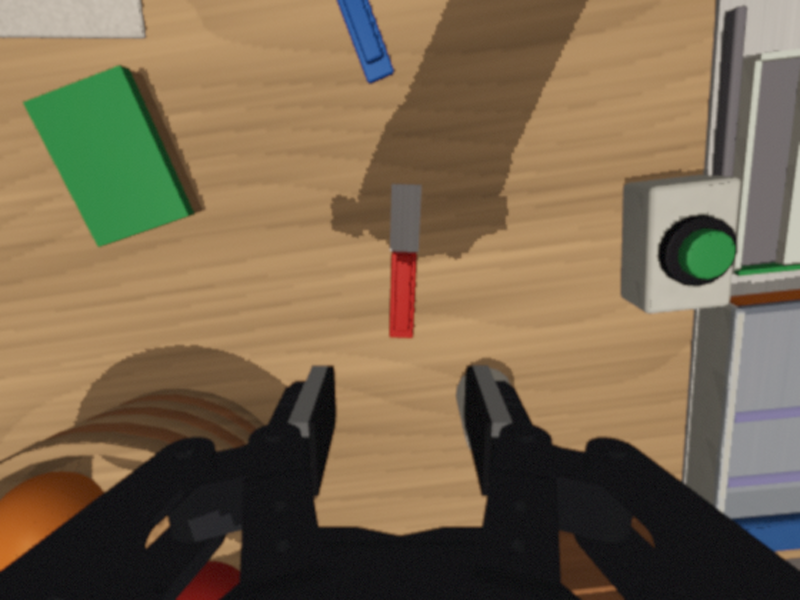

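The red scraper is unobstructed, with its tip at (407,185) and handle end at (402,337). The glue bottle hides behind the right finger, and the button top is at (708,254).

Run:
```python
from h import *
import pickle
f=pickle.load(open("pics/w8.pkl","rb"));f4=pickle.load(open("pics/w4.pkl","rb"));f2=pickle.load(open("pics/w2.pkl","rb"));t=pickle.load(open("pics/top1.pkl","rb")); s=.7
c=lambda u,v:(70+u/2.0588,60+v/2.0588)
print("tip tri",tri([(f,407*s,185*s),(t,*c(613,259))]),"end tri",tri([(f,402*s,337*s),(t,*c(624,177))]))
print("button",tri([(f,708*s,254*s),(f4,202*s,354*s),(f2,175*s,378*s)]))
q=lambda u,v,z: at_z(f,u*s,v*s,z)
a=q(407,185,.004);b=q(402,337,.010);d=a-b;y=np.degrees(np.arctan2(d[1],d[0]))%360;u=d/np.linalg.norm(d)
m=(a+b)/2;g=m-.016*u;print(np.linalg.norm(d),y,"ctr",m,"grasp",g); go([g[0],g[1],.03],y)
```

```text
tip tri [ 0.54654985 -0.33601976  0.01389197] end tri [ 0.66418196 -0.35538661  0.00868532]
button [ 0.61516666 -0.14913346  0.06146062]
0.1182414657690957 170.06097416410816 ctr [ 0.60625779 -0.34566025  0.007     ] grasp [ 0.62199736 -0.34841829  0.0078119 ]
dp [-0.0208  0.003   0.1898] rot [-0.0003 -0.0007  0.0312] yaw now 171.85
```

```bash
python3 -m handwheel '[{"dp":[-0.021,0.003,0.05],"delta_rot":[0,0,0.031]},{"dp":[-0.021,0.003,0.1],"delta_rot":[0,0,0.031]},{"dp":[-0.021,0.003,0.15],"delta_rot":[0,0,0.031]},{"dp":[-0.021,0.003,0.18],"delta_rot":[0,0,0.031]},{"dp":[-0.021,0.003,0.189],"delta_rot":[0,0,0.031]},{"dp":[-0.021,0.003,0.189],"delta_rot":[0,0,0.031]},{"dp":[-0.021,0.003,0.189],"delta_rot":[0,0,0.031]}]'; python3 -c "
from h import *
go([.622,-.3484,.0125],170.1)"
```

```text
clock: 23.18
tcp_pos: [0.6238, -0.3492, 0.0333]
orientation: [0.268, 3.127, -0.003]
contact_force: [-0.0, -0.3, 0.6]
grip_width: 0.0427
gripper_force: 0.0
dp [0.0019 0.0005 0.0208] rot [-0.0015  0.003   0.0016] yaw now 170.19
```

```bash
python3 -m handwheel '[{"dp":[0.002,0,0.01],"delta_rot":[0,0.002,0]},{"dp":[0.002,0,0.019],"delta_rot":[0,0.002,0]},{"dp":[0.002,0,0.019],"delta_rot":[0,0.002,0]},{"dp":[0.002,0,0.019],"delta_rot":[0,0.002,0]}]'; python3 -m handwheel '[{"dp":[0,0,0],"delta_rot":[0,0,0]},{"dp":[0,0,0],"delta_rot":[0,0,0]},{"dp":[0,0,0],"delta_rot":[0,0,0]},{"dp":[0,0,0],"delta_rot":[0,0,0]},{"dp":[0,0,0],"delta_rot":[0,0,0]}]' 0 50;  python3 -m handwheel '[{"dp":[0,0,-0.01],"delta_rot":[0,0,0]},{"dp":[0,0,-0.04],"delta_rot":[0,0,0]},{"dp":[0,0,-0.07],"delta_rot":[0,0,0]},{"dp":[0,0,-0.09],"delta_rot":[0,0,0]},{"dp":[0,0,-0.09],"delta_rot":[0,0,0]}]'; python3 -c "
from h import *
go([.556,-.0333,.10],170.1)"
```

```text
clock: 23.68
tcp_pos: [0.6206, -0.3482, 0.0124]
orientation: [-0.268, -3.128, 0.001]
contact_force: [0.0, 0.0, 0.3]
grip_width: 0.0428
gripper_force: 0.0
clock: 24.3
tcp_pos: [0.621, -0.3484, 0.0129]
orientation: [-0.268, -3.129, 0.001]
contact_force: [-0.4, -0.2, 4.6]
grip_width: 0.0104
gripper_force: 51.3
clock: 24.92
tcp_pos: [0.6217, -0.3487, 0.1042]
orientation: [0.268, 3.129, -0.002]
contact_force: [0.6, -1.2, -1.1]
grip_width: 0.0107
gripper_force: 50.7
dp [0.1184 0.2996 0.0036] rot [-0.0014  0.0011  0.002 ] yaw now 170.21
```

```bash
python3 -m handwheel '[{"dp":[0.05,0.01,0],"delta_rot":[0,0,0.03]},{"dp":[0.1,0.03,0],"delta_rot":[0,0,0.1]},{"dp":[0.115,0.08,0],"delta_rot":[0,0,0.25]},{"dp":[0.115,0.13,0],"delta_rot":[0,0,0.42]},{"dp":[0.115,0.18,0],"delta_rot":[0,0,0.6]},{"dp":[0.115,0.23,0],"delta_rot":[0,0,0.78]},{"dp":[0.115,0.28,0],"delta_rot":[0,0,0.96]},{"dp":[0.115,0.3,0],"delta_rot":[0,0,1.14]},{"dp":[0.115,0.3,0],"delta_rot":[0,0,1.32]},{"dp":[0.115,0.3,0],"delta_rot":[0,0,1.5]},{"dp":[0.115,0.3,0],"delta_rot":[0,0,1.6]}]'
python3 -m handwheel '[{"dp":[0,0,0],"delta_rot":[0,0,0.17]},{"dp":[0,0,0],"delta_rot":[0,0,0.34]},{"dp":[0,0,0],"delta_rot":[0,0,0.51]},{"dp":[0,0,0],"delta_rot":[0,0,0.68]},{"dp":[0,0,0],"delta_rot":[0,0,0.85]},{"dp":[0,0,0],"delta_rot":[0,0,1.02]},{"dp":[0,0,0],"delta_rot":[0,0,1.19]},{"dp":[0,0,0],"delta_rot":[0,0,1.36]},{"dp":[0,0,0],"delta_rot":[0,0,1.406]},{"dp":[0,0,0],"delta_rot":[0,0,1.406]},{"dp":[0,0,0],"delta_rot":[0,0,1.406]}]'
python3 - <<'E'
from h import *
go([.559,-.0336,.03],-2.05)
f=snap("wrist","w9"); cv2.imwrite("pics/w9b.png",cv2.resize(f["img"],(800,600),interpolation=cv2.INTER_CUBIC))
E
```

```text
clock: 26.3
tcp_pos: [0.5575, -0.0328, 0.1012]
orientation: [-2.435, -1.983, 0.006]
contact_force: [-0.5, 0.1, -0.4]
grip_width: 0.0101
gripper_force: 50.7
clock: 27.68
tcp_pos: [0.5583, -0.033, 0.1023]
orientation: [3.141, -0.052, -0.003]
contact_force: [-0.2, -0.6, -1.5]
grip_width: 0.0103
gripper_force: 50.7
dp [0.0008 0.0005 0.0723] rot [0.0003 0.0021 0.0024] yaw now -1.92
```

View pics/w9b.png

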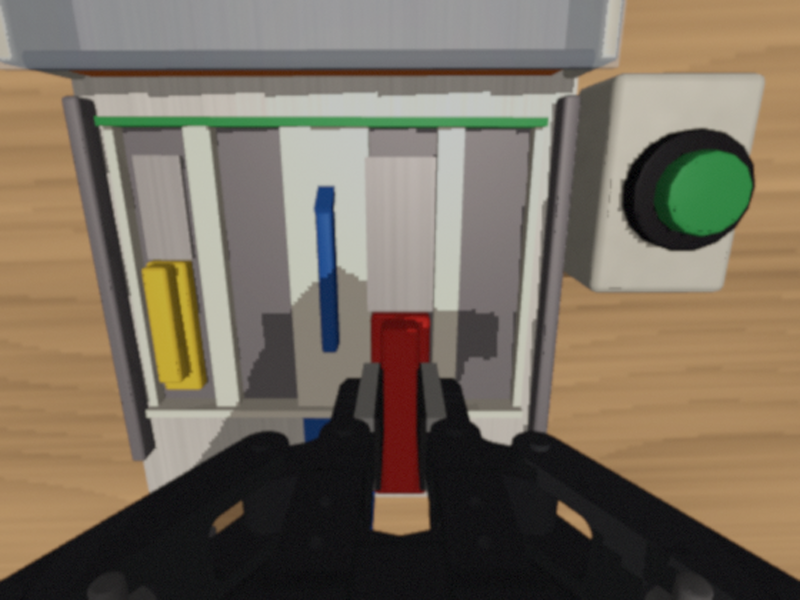

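Yellow lies flat in the left compartment at (170,320) with its blade to the green end. Red is centred over the next-but-rib compartment at (400,230), blade forward.

```bash
python3 -m handwheel '[{"dp":[0.0005,0,0.03],"delta_rot":[0,0.002,0.002]},{"dp":[0.0005,0,0.06],"delta_rot":[0,0.002,0.002]},{"dp":[0.0005,0,0.072],"delta_rot":[0,0.002,0.002]},{"dp":[0.0005,0,0.077],"delta_rot":[0,0.002,0.002]},{"dp":[0.0005,0,0.078],"delta_rot":[0,0.002,0.002]},{"dp":[0.0005,0,0.079],"delta_rot":[0,0.002,0.002]},{"dp":[0.0005,0,0.079],"delta_rot":[0,0.002,0.002]}]';python3 -m handwheel '[{"dp":[0,0,0.001],"delta_rot":[0,0,0]},{"dp":[0,0,0.002],"delta_rot":[0,0,0]},{"dp":[0,0,0.002],"delta_rot":[0,0,0]}]'
```

```text
clock: 28.6
tcp_pos: [0.5592, -0.033, 0.0239]
orientation: [3.141, -0.058, 0.002]
contact_force: [-0.1, -0.2, -0.6]
grip_width: 0.0103
gripper_force: 50.7
clock: 28.98
tcp_pos: [0.5589, -0.033, 0.0218]
orientation: [-3.141, 0.058, -0.0]
contact_force: [-0.6, 0.8, 5.4]
grip_width: 0.0101
gripper_force: 51.3
```

```bash
python3 -m handwheel '[{"dp":[0,0,0],"delta_rot":[0,0,0]},{"dp":[0,0,0],"delta_rot":[0,0,0]},{"dp":[0,0,0],"delta_rot":[0,0,0]}]' 0.28; python3 -m handwheel '[{"dp":[0,0,-0.03],"delta_rot":[0,0,0]},{"dp":[0,0,-0.09],"delta_rot":[0,0,0]},{"dp":[0,0,-0.15],"delta_rot":[0,0,0]},{"dp":[0,0,-0.18],"delta_rot":[0,0,0]},{"dp":[0,0,-0.18],"delta_rot":[0,0,0]},{"dp":[0,0,-0.18],"delta_rot":[0,0,0]}]'
python3 - <<'E'
from h import *
snap("wrist","w10")
go([.436,-.352,.20],11.4)
E
```

```text
clock: 29.35
tcp_pos: [0.5588, -0.0331, 0.0214]
orientation: [3.141, -0.059, 0.0]
contact_force: [1.0, 0.2, 0.5]
grip_width: 0.024
gripper_force: 0.0
clock: 30.1
tcp_pos: [0.5582, -0.0325, 0.2005]
orientation: [3.141, -0.058, -0.002]
contact_force: [0.8, -0.1, -0.5]
grip_width: 0.0237
gripper_force: 0.0
dp [-0.1101  0.3237  0.0005] rot [ 1.000e-04  1.900e-03 -2.361e-01] yaw now -2.13
```

```bash
python3 -m handwheel '[{"dp":[-0.02,0.05,0],"delta_rot":[0,0,-0.05]},{"dp":[-0.04,0.1,0],"delta_rot":[0,0,-0.12]},{"dp":[-0.06,0.15,0],"delta_rot":[0,0,-0.236]},{"dp":[-0.08,0.2,0],"delta_rot":[0,0,-0.236]},{"dp":[-0.1,0.25,0],"delta_rot":[0,0,-0.236]},{"dp":[-0.11,0.3,0],"delta_rot":[0,0,-0.236]},{"dp":[-0.11,0.324,0],"delta_rot":[0,0,-0.236]},{"dp":[-0.11,0.324,0],"delta_rot":[0,0.002,-0.236]},{"dp":[-0.11,0.324,0],"delta_rot":[0,0.002,-0.236]}]' 0.5
python3 - <<'E'
from h import *
f=snap("wrist","w11"); p,Rt=tool();print(p,yaw_of(Rt))
hsv=cv2.cvtColor(f["img"],cv2.COLOR_BGR2HSV); m=cv2.inRange(hsv,(100,130,50),(130,255,255)); n,lab,st,ce=cv2.connectedComponentsWithStats(m)
for i in range(1,n):
    if st[i,4]>150:
        print(st[i],cv2.minAreaRect(np.argwhere(lab==i)[:,::-1].astype(np.float32)))
a=cv2.resize(f["img"],(400,300),interpolation=cv2.INTER_AREA)
import pickle
f10=pickle.load(open("pics/w10.pkl","rb"))
cv2.imwrite("pics/w11b.png",np.vstack([cv2.resize(f["img"][40:260,150:450],(480,352)),cv2.resize(f10["img"],(480,248))[:240]]))
E
```

```text
clock: 31.28
tcp_pos: [0.4366, -0.3514, 0.2005]
orientation: [-3.125, -0.312, -0.001]
contact_force: [-0.0, 0.8, -1.2]
grip_width: 0.0425
gripper_force: 0.0
[ 0.43702743 -0.3510923   0.20073744] 11.470574357824315
[ 271  148   19   68 1160] ((280.3554382324219, 181.45159912109375), (67.45697784423828, 17.595924377441406), 87.95458984375)
```

View pics/w11b.png

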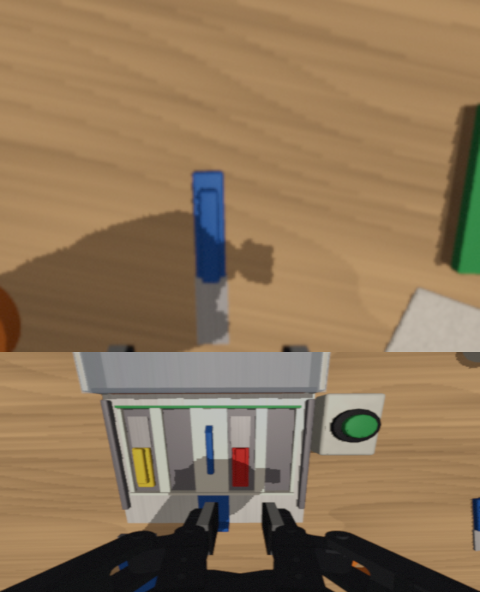

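Yellow at (143,467) and red at (241,467) lie flat in their compartments. The blue scraper's handle end is at crop (208,172) and its tip at (212,344).

Run:
```python
from h import *
import pickle
f=pickle.load(open("pics/w11.pkl","rb")); t=pickle.load(open("pics/top1.pkl","rb")); c=lambda u,v:(70+u/2.0588,60+v/2.0588)
print("tip tri",tri([(f,282.5,255),(t,*c(636,394))]),"end tri",tri([(f,280,147.5),(t,*c(619,311))]))
a=at_z(f,282.5,255,.004);b=at_z(f,280,147.5,.010);d=a-b;y=np.degrees(np.arctan2(d[1],d[0]))%360;u=d/np.linalg.norm(d)
m=(a+b)/2;g=m-.018*u;print(np.linalg.norm(d),y,"ctr",m,"grasp",g); go([g[0],g[1],.03],y-180)
```

```text
tip tri [ 0.35858764 -0.36873515  0.00638828] end tri [ 0.47356036 -0.34437964  0.00985276]
0.11996445103607442 192.74787946944116 ctr [ 0.41534144 -0.35738056  0.007     ] grasp [ 0.43287577 -0.35341363  0.00790027]
dp [-0.0047  0.0016  0.1707] rot [-0.001  -0.0012 -0.0223] yaw now 11.47
```

```bash
python3 -m handwheel '[{"dp":[-0.0045,0.0015,0.05],"delta_rot":[0,0,-0.022]},{"dp":[-0.0045,0.0015,0.1],"delta_rot":[0,0,-0.022]},{"dp":[-0.0045,0.0015,0.15],"delta_rot":[0,0,-0.022]},{"dp":[-0.0045,0.0015,0.165],"delta_rot":[0,0,-0.022]},{"dp":[-0.0045,0.0015,0.17],"delta_rot":[0,0,-0.022]},{"dp":[-0.0045,0.0015,0.17],"delta_rot":[0,0,-0.022]},{"dp":[-0.0045,0.0015,0.17],"delta_rot":[0,0,-0.022]}]'; python3 -c "
from h import *
go([.4329,-.3534,.0125],12.7)"
```

```text
clock: 32.2
tcp_pos: [0.434, -0.3556, 0.033]
orientation: [3.12, 0.346, 0.006]
contact_force: [0.2, -0.2, 0.6]
grip_width: 0.0425
gripper_force: 0.0
dp [-0.0007 -0.0024  0.0205] rot [ 0.0024 -0.0039 -0.0006] yaw now 12.66
```

```bash
python3 -m handwheel '[{"dp":[-0.001,-0.001,0.01],"delta_rot":[0.001,-0.003,0]},{"dp":[-0.001,-0.001,0.019],"delta_rot":[0.001,-0.003,0]},{"dp":[-0.001,-0.001,0.019],"delta_rot":[0.001,-0.003,0]},{"dp":[-0.001,-0.001,0.019],"delta_rot":[0.001,-0.003,0]}]'; python3 -m handwheel '[{"dp":[0,0,0],"delta_rot":[0,0,0]},{"dp":[0,0,0],"delta_rot":[0,0,0]},{"dp":[0,0,0],"delta_rot":[0,0,0]},{"dp":[0,0,0],"delta_rot":[0,0,0]},{"dp":[0,0,0],"delta_rot":[0,0,0]}]' 0 50;  python3 -m handwheel '[{"dp":[0,0,-0.01],"delta_rot":[0,0,0]},{"dp":[0,0,-0.04],"delta_rot":[0,0,0]},{"dp":[0,0,-0.07],"delta_rot":[0,0,0]},{"dp":[0,0,-0.09],"delta_rot":[0,0,0]},{"dp":[0,0,-0.09],"delta_rot":[0,0,0]}]'; python3 -c "
from h import *
go([.5562,.0385,.10],12.7)"
```

```text
clock: 32.7
tcp_pos: [0.4317, -0.3544, 0.0125]
orientation: [-3.122, -0.346, 0.002]
contact_force: [-0.2, -0.5, -0.4]
grip_width: 0.0425
gripper_force: 0.0
clock: 33.33
tcp_pos: [0.432, -0.3544, 0.0129]
orientation: [-3.122, -0.346, 0.001]
contact_force: [-0.8, 1.5, 4.9]
grip_width: 0.0106
gripper_force: 50.9
clock: 33.95
tcp_pos: [0.4327, -0.3547, 0.1037]
orientation: [3.121, 0.346, 0.002]
contact_force: [0.0, 0.9, -1.0]
grip_width: 0.01
gripper_force: 50.1
dp [ 0.2067 -0.3566  0.0034] rot [ 0.0013 -0.0009 -0.0006] yaw now 12.67
```

```bash
python3 -m handwheel '[{"dp":[0.025,-0.04,0],"delta_rot":[0,0,-0.05]},{"dp":[0.05,-0.08,0],"delta_rot":[0,0,-0.15]},{"dp":[0.075,-0.125,0],"delta_rot":[0,0,-0.3]},{"dp":[0.1,-0.17,0],"delta_rot":[0,0,-0.47]},{"dp":[0.13,-0.215,0],"delta_rot":[0,0,-0.64]},{"dp":[0.155,-0.26,0],"delta_rot":[0,0,-0.82]},{"dp":[0.18,-0.305,0],"delta_rot":[0,0,-0.99]},{"dp":[0.205,-0.35,0],"delta_rot":[0,0,-1.16]},{"dp":[0.21,-0.356,0],"delta_rot":[0,0,-1.34]},{"dp":[0.21,-0.356,0],"delta_rot":[0,0,-1.5]},{"dp":[0.21,-0.356,0],"delta_rot":[0,0,-1.6]}]'
python3 -m handwheel '[{"dp":[0,0,0],"delta_rot":[0,0,-0.17]},{"dp":[0,0,0],"delta_rot":[0,0,-0.34]},{"dp":[0,0,0],"delta_rot":[0,0,-0.51]},{"dp":[0,0,0],"delta_rot":[0,0,-0.68]},{"dp":[0,0,0],"delta_rot":[0,0,-0.85]},{"dp":[0,0,0],"delta_rot":[0,0,-1.02]},{"dp":[0,0,0],"delta_rot":[0,0,-1.19]},{"dp":[0,0,0],"delta_rot":[0,0,-1.28]},{"dp":[0,0,0],"delta_rot":[0,0,-1.28]},{"dp":[0,0,0],"delta_rot":[0,0,-1.28]}]'
python3 - <<'E'
from h import *
go([.5598,.0384,.03],177.95)
f=snap("wrist","w12"); f2=snap("top","t4")
cv2.imwrite("pics/w12b.png",np.hstack([cv2.resize(f["img"],(480,360)),cv2.resize(f2["img"][90:270,190:350],(320,360))]))
E
```

```text
clock: 35.33
tcp_pos: [0.5581, 0.0395, 0.1012]
orientation: [-1.92, -2.484, 0.003]
contact_force: [0.4, 0.1, 0.1]
grip_width: 0.0106
gripper_force: 50.1
clock: 36.58
tcp_pos: [0.5585, 0.039, 0.1018]
orientation: [-0.067, -3.139, -0.0]
contact_force: [0.1, 0.1, -0.7]
grip_width: 0.0101
gripper_force: 50.1
dp [-0.0015 -0.0006  0.0718] rot [ 0.     -0.0022 -0.0068] yaw now 177.56
```

View pics/w12b.png

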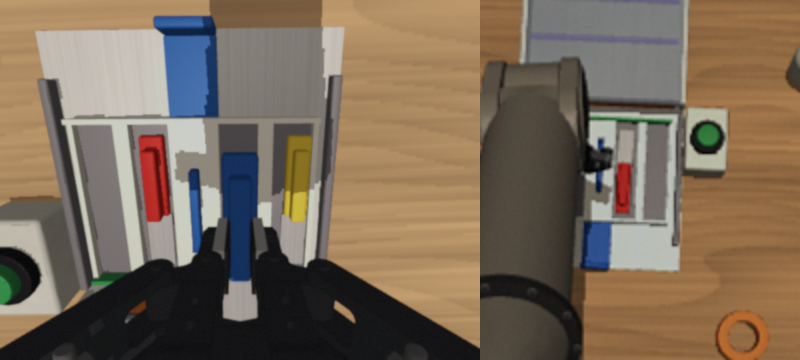

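Blue (240,200) is centred over its compartment at cols 218–258, blade to the green end, with red and yellow undisturbed.

```bash
python3 -m handwheel '[{"dp":[-0.001,0,0.03],"delta_rot":[0,-0.002,-0.006]},{"dp":[-0.001,0,0.06],"delta_rot":[0,-0.002,-0.006]},{"dp":[-0.001,0,0.072],"delta_rot":[0,-0.002,-0.006]},{"dp":[-0.001,0,0.077],"delta_rot":[0,-0.002,-0.006]},{"dp":[-0.001,0,0.078],"delta_rot":[0,-0.002,-0.006]},{"dp":[-0.001,0,0.079],"delta_rot":[0,-0.002,-0.006]},{"dp":[-0.001,0,0.079],"delta_rot":[0,-0.002,-0.006]}]';python3 -m handwheel '[{"dp":[0,0,0.001],"delta_rot":[0,0,0]},{"dp":[0,0,0.0015],"delta_rot":[0,0,0]},{"dp":[0,0,0.0015],"delta_rot":[0,0,0]}]'
```

```text
clock: 37.55
tcp_pos: [0.5603, 0.0391, 0.024]
orientation: [0.055, 3.139, 0.0]
contact_force: [1.4, 0.2, -1.3]
grip_width: 0.0103
gripper_force: 50.1
clock: 37.92
tcp_pos: [0.5599, 0.039, 0.0219]
orientation: [0.055, 3.14, 0.0]
contact_force: [-0.1, 0.2, -1.3]
grip_width: 0.01
gripper_force: 50.1
```

```bash
python3 -m handwheel '[{"dp":[0,0,0.001],"delta_rot":[0,0,0]},{"dp":[0,0,0.001],"delta_rot":[0,0,0]}]'; python3 -m handwheel '[{"dp":[0,0,0],"delta_rot":[0,0,0]},{"dp":[0,0,0],"delta_rot":[0,0,0]},{"dp":[0,0,0],"delta_rot":[0,0,0]}]' 0.28; python3 -m handwheel '[{"dp":[0,0,-0.03],"delta_rot":[0,0,0]},{"dp":[0,0,-0.09],"delta_rot":[0,0,0]},{"dp":[0.06,0,-0.12],"delta_rot":[0,0,0]},{"dp":[0.1,0,-0.15],"delta_rot":[0,0,0]},{"dp":[0.13,0.0,-0.15],"delta_rot":[0,0,0]},{"dp":[0.13,-0.03,-0.15],"delta_rot":[0,0,0]},{"dp":[0.13,-0.03,-0.15],"delta_rot":[0,0,0]},{"dp":[0.13,-0.03,-0.15],"delta_rot":[0,0,0]}]'
python3 - <<'E'
from h import *
c=np.radians(-2.05); X=np.array([.5755,.0018])
def T(x,y): return X+[x*np.cos(c)-y*np.sin(c), x*np.sin(c)+y*np.cos(c)]
print("plate rear face",T(-.143,0)); g=T(-.168,0); go([g[0],g[1],.014],177.95)
f=snap("wrist","w13"); cv2.imwrite("pics/w13b.png",cv2.resize(f["img"],(800,600),interpolation=cv2.INTER_CUBIC))
E
```

```text
clock: 38.17
tcp_pos: [0.5599, 0.039, 0.0218]
orientation: [0.055, 3.14, 0.0]
contact_force: [-3.0, 0.5, 8.7]
grip_width: 0.0104
gripper_force: 51.3
clock: 38.55
tcp_pos: [0.5599, 0.039, 0.0208]
orientation: [0.055, 3.14, -0.0]
contact_force: [0.6, -0.3, 0.4]
grip_width: 0.0236
gripper_force: 0.0
clock: 39.55
tcp_pos: [0.429, 0.0139, 0.1709]
orientation: [0.055, 3.14, 0.0]
contact_force: [-0.7, 0.5, -0.1]
grip_width: 0.0237
gripper_force: 0.0
plate rear face [0.43259152 0.00691534]
dp [ 0.0214 -0.0069  0.1568] rot [0.0003 0.0012 0.0008] yaw now 177.99
```

View pics/w13b.png

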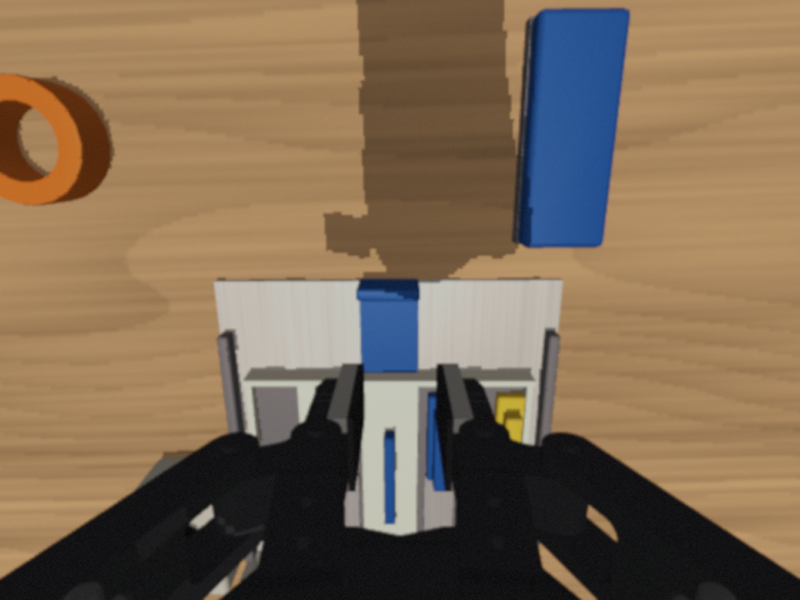

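The plate's rear edge is at (389,283), clear of the eraser at (570,130) and the tape at (40,140). I'll step behind the plate and check reach.

```bash
python3 - <<'E'
from h import *
import pickle
f=pickle.load(open("pics/w13.pkl","rb"));s=.7
print("plate rear top",at_z(f,389*s,282*s,.035),"L/R",at_z(f,358*s,283*s,.035),at_z(f,420*s,283*s,.035))
E
python3 -m handwheel '[{"dp":[0.027,-0.007,0],"delta_rot":[0,0,0]},{"dp":[0.027,-0.007,0.05],"delta_rot":[0,0,0]},{"dp":[0.027,-0.007,0.08],"delta_rot":[0,0,0]},{"dp":[0.027,-0.007,0.1],"delta_rot":[0,0,0]},{"dp":[0.027,-0.007,0.1],"delta_rot":[0,0,0]},{"dp":[0.027,-0.007,0.1],"delta_rot":[0,0,0]}]' 0.2; python3 -c "
from h import *
o=status.get_obs();print(np.round(o['joints'],3));go([.407,.0075,.014],177.95)"
```

```text
plate rear top [0.42802294 0.00730566 0.035     ] L/R [ 0.42798017 -0.01164663  0.035     ] [0.42932781 0.02620583 0.035     ]
clock: 40.35
tcp_pos: [0.4022, 0.0078, 0.0713]
orientation: [0.054, 3.14, 0.0]
contact_force: [1.4, 0.1, 0.0]
grip_width: 0.0172
gripper_force: 0.0
[-0.366  0.299  0.22   2.327 -0.128  0.525  1.492]
dp [-0.0047 -0.0002  0.0573] rot [0.0002 0.0015 0.0014] yaw now 178.03
```

```bash
python3 -m handwheel '[{"dp":[0,0,0.02],"delta_rot":[0,0,0]},{"dp":[0,0,0.04],"delta_rot":[0,0,0]},{"dp":[0,0,0.055],"delta_rot":[0,0,0]},{"dp":[0,0,0.055],"delta_rot":[0,0,0]}]'; python3 -c "
from h import *
o=status.get_obs();print(np.round(o['joints'],3));go([.64,-.0005,.016],177.95)"
```

```text
clock: 40.85
tcp_pos: [0.4019, 0.0077, 0.016]
orientation: [0.054, 3.14, 0.0]
contact_force: [-0.1, -0.4, -0.4]
grip_width: 0.0169
gripper_force: 0.0
[-0.316  0.427  0.166  2.349 -0.187  0.376  1.546]
dp [-2.383e-01  1.000e-04  2.000e-04] rot [0.0002 0.0008 0.0011] yaw now 178.02
```

```bash
python3 -m handwheel '[{"dp":[-0.008,0,0],"delta_rot":[0,0,0]},{"dp":[-0.016,0,0],"delta_rot":[0,0,0]},{"dp":[-0.024,0,0],"delta_rot":[0,0,0]},{"dp":[-0.032,0,0],"delta_rot":[0,0,0]},{"dp":[-0.04,0,0],"delta_rot":[0,0,0]},{"dp":[-0.048,0,0],"delta_rot":[0,0,0]},{"dp":[-0.056,0,0],"delta_rot":[0,0,0]},{"dp":[-0.064,0,0],"delta_rot":[0,0,0]}]'; python3 -m handwheel '[{"dp":[-0.01,0,0],"delta_rot":[0,0,0]},{"dp":[-0.02,0,0],"delta_rot":[0,0,0]},{"dp":[-0.03,0,0],"delta_rot":[0,0,0]},{"dp":[-0.04,0,0],"delta_rot":[0,0,0]},{"dp":[-0.05,0,0],"delta_rot":[0,0,0]},{"dp":[-0.06,0,0],"delta_rot":[0,0,0]},{"dp":[-0.07,0,0],"delta_rot":[0,0,0]}]'
python3 - <<'E'
from h import *
go([.63,-.0005,.016],178)
f=snap("top","t5"); f2=snap("wrist","w14"); f3=snap("side","s5")
g=lambda i:cv2.resize(i,(400,300))
cv2.imwrite("pics/t5b.png",np.vstack([np.hstack([g(f["img"][50:230,160:400]),g(f2["img"])]),np.hstack([g(f3["img"][160:265,230:390]),g(f3["img"][100:310,140:420])])]))
E
```

```text
clock: 41.85
tcp_pos: [0.4615, 0.0051, 0.0154]
orientation: [-0.054, -3.133, 0.0]
contact_force: [-10.4, 0.7, 9.0]
grip_width: 0.017
gripper_force: 5.2
clock: 42.72
tcp_pos: [0.5364, 0.0028, 0.016]
orientation: [0.055, 3.14, -0.0]
contact_force: [-3.0, -0.5, -1.4]
grip_width: 0.0172
gripper_force: 1.6
dp [-0.0937 -0.      0.0001] rot [0.     0.0012 0.0002] yaw now 178.01
```

View pics/t5b.png

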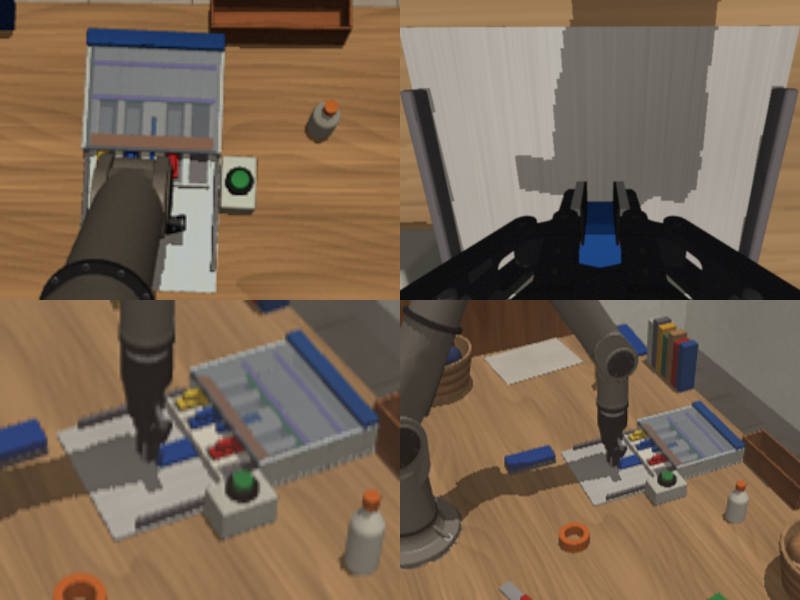

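That picture shows the tray half through the flap and straight, with the scrapers in place. I've now viewed 16 pictures and the limit was 14, so I'll view no more and work from numbers only.

```bash
python3 -m handwheel '[{"dp":[-0.01,0,0],"delta_rot":[0,0,0]},{"dp":[-0.02,0,0],"delta_rot":[0,0,0]},{"dp":[-0.03,0,0],"delta_rot":[0,0,0]},{"dp":[-0.04,0,0],"delta_rot":[0,0,0]},{"dp":[-0.05,0,0],"delta_rot":[0,0,0]},{"dp":[-0.06,0,0],"delta_rot":[0,0,0]},{"dp":[-0.07,0,0],"delta_rot":[0,0,0]},{"dp":[-0.08,0,0],"delta_rot":[0,0,0]},{"dp":[-0.08,0,0],"delta_rot":[0,0,0]}]'; python3 -m handwheel '[{"dp":[-0.003,0,0],"delta_rot":[0,0,0]},{"dp":[-0.006,0,0],"delta_rot":[0,0,0]},{"dp":[-0.006,0,0],"delta_rot":[0,0,0]}]'
```

```text
clock: 44.0
tcp_pos: [0.6165, 0.0001, 0.0162]
orientation: [0.055, 3.139, 0.0]
contact_force: [-0.2, 0.3, -0.9]
grip_width: 0.0171
gripper_force: 0.1
clock: 44.38
tcp_pos: [0.6207, -0.0002, 0.016]
orientation: [-0.055, -3.141, -0.0]
contact_force: [-5.9, 0.6, 3.5]
grip_width: 0.0167
gripper_force: 2.4
```

```bash
for i in 1; do python3 -m handwheel '[{"dp":[-0.002,0,0],"delta_rot":[0,0,0]},{"dp":[-0.004,0,0],"delta_rot":[0,0,0]},{"dp":[-0.004,0,0],"delta_rot":[0,0,0]}]'; python3 -m handwheel '[{"dp":[-0.002,0,0],"delta_rot":[0,0,0]},{"dp":[-0.003,0,0],"delta_rot":[0,0,0]},{"dp":[-0.003,0,0],"delta_rot":[0,0,0]}]';  done
```

```text
clock: 44.75
tcp_pos: [0.6249, -0.0003, 0.016]
orientation: [-0.055, -3.141, -0.0]
contact_force: [-5.2, 1.0, 3.0]
grip_width: 0.0169
gripper_force: 2.6
clock: 45.12
tcp_pos: [0.6278, -0.0004, 0.016]
orientation: [-0.055, -3.141, -0.0]
contact_force: [-5.1, 0.2, 2.9]
grip_width: 0.0172
gripper_force: 2.7
```

```bash
python3 -m handwheel '[{"dp":[-0.001,0,0],"delta_rot":[0,0,0]},{"dp":[-0.002,0,0],"delta_rot":[0,0,0]},{"dp":[-0.002,0,0],"delta_rot":[0,0,0]}]'; python3 -m handwheel '[{"dp":[-0.001,0,0],"delta_rot":[0,0,0]},{"dp":[-0.002,0,0],"delta_rot":[0,0,0]},{"dp":[-0.002,0,0],"delta_rot":[0,0,0]}]'; python3 -m handwheel '[{"dp":[-0.001,0,0],"delta_rot":[0,0,0]},{"dp":[-0.002,0,0],"delta_rot":[0,0,0]},{"dp":[-0.002,0,0],"delta_rot":[0,0,0]}]'
```

```text
clock: 45.5
tcp_pos: [0.6297, -0.0005, 0.016]
orientation: [-0.055, -3.141, -0.0]
contact_force: [-5.9, 0.5, 4.2]
grip_width: 0.017
gripper_force: 2.8
clock: 45.88
tcp_pos: [0.6307, -0.0005, 0.016]
orientation: [-0.055, -3.139, -0.0]
contact_force: [-9.0, 0.9, 6.2]
grip_width: 0.0172
gripper_force: 4.3
clock: 46.25
tcp_pos: [0.6307, -0.0005, 0.0157]
orientation: [-0.055, -3.135, -0.001]
contact_force: [-13.8, 1.5, 11.2]
grip_width: 0.0169
gripper_force: 7.0
```

```bash
python3 -m handwheel '[{"dp":[-0.001,0,0],"delta_rot":[0,0,0]},{"dp":[-0.001,0,0],"delta_rot":[0,0,0]}]'; python3 -m handwheel '[{"dp":[0.02,0,0],"delta_rot":[0,0,0]},{"dp":[0.04,0,0],"delta_rot":[0,0,0]},{"dp":[0.05,0,-0.05],"delta_rot":[0,0,0]},{"dp":[0.06,0,-0.11],"delta_rot":[0,0,0]},{"dp":[0.06,0,-0.16],"delta_rot":[0,0,0]},{"dp":[0.06,0,-0.2],"delta_rot":[0,0,0]},{"dp":[0.06,0,-0.22],"delta_rot":[0,0,0]},{"dp":[0.06,0,-0.22],"delta_rot":[0,0,0]},{"dp":[0.06,0,-0.22],"delta_rot":[0,0,0]}]' 0
python3 - <<'E'
from h import *
f=snap("wrist","w15"); t=snap("top","t6"); sd=snap("side","s6")
go([.6152,-.1495,.10],177.95)
c=np.radians(-2.03);O=np.array([.6707,-.002])
W=lambda x,y,z:[O[0]+x*np.cos(c)-y*np.sin(c),O[1]+x*np.sin(c)+y*np.cos(c),z]
hsv=cv2.cvtColor(f["img"],cv2.COLOR_BGR2HSV)
b=cv2.inRange(hsv,(100,130,40),(130,255,255)); o=cv2.inRange(hsv,(3,130,40),(18,255,255))
for nm,m in(("blue",b),("orange",o)):
    n,l,st,ce=cv2.connectedComponentsWithStats(m)
    for i in range(1,n):
        if st[i,4]>80: print(nm,st[i],np.round(ce[i]))
print("expected plate rear top L,R (home)",proj(f,[W(-.028,.02,.035),W(-.028,-.02,.035)]).round(1).tolist(),"flap shut: top edge",proj(f,[W(0,.1,.041),W(0,-.1,.041)]).round(1).tolist(),"bottom edge",proj(f,[W(0,.1,.013),W(0,-.1,.013)]).round(1).tolist(), "roof edge",proj(f,[W(0,.1,.048)]).round(1))
# column profile through mouth on a few columns
for y in(.08,.05,-.05,-.08):
    u=proj(f,[W(0,y,.013)])[0]; col=int(round(u[0])); r0=int(u[1])
    print(y,col,[(v,hsv[v,col].tolist()) for v in range(r0-16,r0+20,3)])
E
```

```text
clock: 46.5
tcp_pos: [0.6307, -0.0006, 0.0157]
orientation: [-0.055, -3.133, -0.001]
contact_force: [-16.6, 1.0, 13.2]
grip_width: 0.0174
gripper_force: 8.4
clock: 47.62
tcp_pos: [0.5752, 0.0015, 0.2351]
orientation: [0.055, 3.141, -0.0]
contact_force: [-0.3, 0.9, -0.3]
grip_width: -0.0001
gripper_force: 0.0
dp [-0.0457 -0.1494  0.1347] rot [-0.0004 -0.001   0.0009] yaw now 178.0
blue [366   0  55   9 433] [391.   4.]
blue [263 234  33  21 640] [279. 244.]
orange [295 255  76   9 592] [331. 259.]
orange [190 256  75   8 580] [228. 260.]
orange [  0 342   8  20 117] [  3. 351.]
expected plate rear top L,R (home) [[297.7, 241.8], [261.9, 241.8]] flap shut: top edge [[368.6, 267.0], [191.0, 266.9]] bottom edge [[362.6, 256.4], [197.0, 256.3]] roof edge [[370.2 269.9]]
0.08 346 [(240, [18, 22, 176]), (243, [16, 22, 176]), (246, [17, 25, 141]), (249, [19, 26, 106]), (252, [18, 24, 105]), (255, [11, 141, 92]), (258, [11, 214, 88]), (261, [12, 207, 90]), (264, [160, 14, 54]), (267, [105, 20, 101]), (270, [105, 8, 129]), (273, [110, 6, 132])]
0.05 321 [(240, [18, 21, 180]), (243, [18, 21, 180]), (246, [18, 22, 173]), (249, [19, 26, 108]), (252, [16, 26, 106]), (255, [11, 143, 91]), (258, [11, 214, 88]), (261, [12, 240, 86]), (264, [0, 0, 53]), (267, [109, 20, 103]), (270, [105, 4, 130]), (273, [120, 4, 134])]
-0.05 238 [(240, [18, 21, 179]), (243, [16, 21, 179]), (246, [16, 22, 172]), (249, [18, 24, 105]), (252, [16, 27, 105]), (255, [11, 116, 88]), (258, [12, 220, 88]), (261, [12, 220, 87]), (264, [0, 28, 54]), (267, [109, 20, 103]), (270, [120, 4, 129]), (273, [105, 4, 134])]
-0.08 214 [(240, [18, 18, 180]), (243, [17, 20, 180]), (246, [19, 25, 143]), (249, [16, 26, 106]), (252, [16, 26, 107]), (255, [9, 89, 95]), (258, [11, 206, 89]), (261, [12, 212, 88]), (264, [8, 52, 54]), (267, [107, 23, 100]), (270, [105, 8, 125]), (273, [120, 2, 133])]
```

```bash
python3 - <<'E'
from h import *
import pickle
f=pickle.load(open("pics/w15.pkl","rb"))
c=np.radians(-2.03);O=np.array([.6707,-.002])
W=lambda x,y,z:[O[0]+x*np.cos(c)-y*np.sin(c),O[1]+x*np.sin(c)+y*np.cos(c),z]
for dx in(0,-.01): print(dx,"rear bottom",proj(f,W(-.028+dx,0,.005)).round(1),"front top",proj(f,W(-.02+dx,0,.035)).round(1))
g=cv2.inRange(cv2.cvtColor(f["img"],cv2.COLOR_BGR2HSV),(55,120,40),(75,255,255)); n,l,st,ce=cv2.connectedComponentsWithStats(g)
print([(st[i].tolist(),ce[i].round(1).tolist()) for i in range(1,n) if st[i,4]>100])
i=1+np.argmax(st[1:,4]); 
for z in(.05,.055,.06): print(z,at_z(f,*ce[i],z))
E
python3 -m handwheel '[{"dp":[-0.01,-0.03,0],"delta_rot":[0,0,0]},{"dp":[-0.02,-0.07,0.03],"delta_rot":[0,0,0]},{"dp":[-0.035,-0.12,0.07],"delta_rot":[0,0,0]},{"dp":[-0.045,-0.149,0.11],"delta_rot":[0,0,0]},{"dp":[-0.045,-0.149,0.133],"delta_rot":[0,0,0]},{"dp":[-0.045,-0.149,0.133],"delta_rot":[0,0,0]},{"dp":[-0.045,-0.149,0.133],"delta_rot":[0,0,0]}]'
```

```text
0 rear bottom [[279.8 232.3]] front top [[279.8 248.4]]
-0.01 rear bottom [[279.8 224.4]] front top [[279.8 240.2]]
[([116, 216, 34, 32, 840], [132.8, 231.3])]
0.05 [ 0.61904035 -0.15603982  0.05      ]
0.055 [ 0.61723543 -0.1535984   0.055     ]
0.06 [ 0.6154305  -0.15115698  0.06      ]
clock: 48.65
tcp_pos: [0.6158, -0.1485, 0.1036]
orientation: [0.053, 3.139, 0.0]
contact_force: [0.8, 0.3, 0.4]
grip_width: -0.0001
gripper_force: 0.0
```

The plate and shut flap project where they should at home. Now I'll press the button.

```bash
python3 -m handwheel '[{"dp":[0,-0.0015,0.015],"delta_rot":[0,0,0]},{"dp":[0,-0.0015,0.03],"delta_rot":[0,0,0]},{"dp":[0,-0.0015,0.04],"delta_rot":[0,0,0]},{"dp":[0,-0.0015,0.042],"delta_rot":[0,0,0]},{"dp":[0,-0.0015,0.042],"delta_rot":[0,0,0]}]'; python3 -m handwheel '[{"dp":[0,0,0.002],"delta_rot":[0,0,0]},{"dp":[0,0,0.004],"delta_rot":[0,0,0]},{"dp":[0,0,0.004],"delta_rot":[0,0,0]}]'
```

```text
clock: 49.28
tcp_pos: [0.6148, -0.1501, 0.0611]
orientation: [-0.054, -3.141, -0.001]
contact_force: [-2.8, 0.8, 6.1]
grip_width: -0.0
gripper_force: 3.1
clock: 49.65
tcp_pos: [0.615, -0.1502, 0.0605]
orientation: [0.055, 3.141, 0.003]
contact_force: [-12.8, 5.0, 34.6]
grip_width: -0.0003
gripper_force: 16.9
```

```bash
python3 -m handwheel '[{"dp":[0,0,-0.004],"delta_rot":[0,0,0]},{"dp":[0,0,-0.004],"delta_rot":[0,0,0]},{"dp":[0,0,-0.004],"delta_rot":[0,0,0]}]'; python3 -m handwheel '[{"dp":[0,0,-0.002],"delta_rot":[0,0,0]},{"dp":[0,0,-0.002],"delta_rot":[0,0,0]},{"dp":[0,0,-0.002],"delta_rot":[0,0,0]}]'; python3 -m handwheel '[{"dp":[0,0,-0.002],"delta_rot":[0,0,0]},{"dp":[0,0,-0.002],"delta_rot":[0,0,0]},{"dp":[0,0,-0.002],"delta_rot":[0,0,0]}]'; python3 -m handwheel '[{"dp":[0,0,-0.002],"delta_rot":[0,0,0]},{"dp":[0,0,-0.002],"delta_rot":[0,0,0]},{"dp":[0,0,-0.002],"delta_rot":[0,0,0]}]'
```

```text
clock: 50.02
tcp_pos: [0.6152, -0.1503, 0.0611]
orientation: [0.054, 3.141, 0.001]
contact_force: [-2.7, 1.8, 7.4]
grip_width: 0.0001
gripper_force: 3.8
clock: 50.4
tcp_pos: [0.6152, -0.1503, 0.0627]
orientation: [0.054, 3.141, 0.0]
contact_force: [-2.1, 1.7, 3.1]
grip_width: 0.0001
gripper_force: 1.5
clock: 50.78
tcp_pos: [0.6154, -0.1506, 0.065]
orientation: [0.055, 3.14, -0.0]
contact_force: [-0.6, 1.2, 2.7]
grip_width: 0.0001
gripper_force: 1.0
clock: 51.15
tcp_pos: [0.6154, -0.1509, 0.0671]
orientation: [0.055, 3.14, -0.001]
contact_force: [-1.1, 0.2, 0.9]
grip_width: -0.0001
gripper_force: 0.5
```

The force rose like a spring over 61–67 mm with a hard stop at 61 mm, so the button went all the way down. I'll retract, check that the bystanders are unchanged, then hand in.

```bash
python3 -m handwheel '[{"dp":[0,0,-0.04],"delta_rot":[0,0,0]},{"dp":[0,0,-0.1],"delta_rot":[0,0,0]},{"dp":[0.05,0,-0.15],"delta_rot":[0,0,0]},{"dp":[0.1,0,-0.18],"delta_rot":[0,0,0]},{"dp":[0.1,0,-0.18],"delta_rot":[0,0,0]},{"dp":[0.1,0,-0.18],"delta_rot":[0,0,0]}]'
python3 - <<'E'
from h import *
import pickle
t=snap("top","t7"); a=pickle.load(open("pics/top1.pkl","rb")); b=pickle.load(open("pics/t6.pkl","rb"))
for n,(u,v) in dict(tape=(321,258),glue=(356,122),eraser=(207,255),cup=(110,125),pastels=(438,202),bigred=(369,319)).items():
    print(n,[int((cv2.absdiff(t["img"],x["img"])[v-28:v+28,u-28:u+28]>50).any(2).sum()) for x in(a,b)])
f=snap("wrist","w16"); c=np.radians(-2.03);O=np.array([.6707,-.002])
W=lambda x,y,z:[O[0]+x*np.cos(c)-y*np.sin(c),O[1]+x*np.sin(c)+y*np.cos(c),z]
h=cv2.cvtColor(f["img"],cv2.COLOR_BGR2HSV)
print("flap orange", [h[tuple(proj(f,W(0,y,.024))[0].round().astype(int)[::-1])].tolist() for y in(.08,.05,-.05)])
# scrapers seen through the clear roof
ht=cv2.cvtColor(t["img"],cv2.COLOR_BGR2HSV)
for n,y in(("yellow",.08),("blue",.036),("red",-.036)): print(n,[ht[tuple(proj(t,W(.115+x,y,.03))[0].round().astype(int)[::-1])].tolist() for x in(-.04,-.02,0.035)])
E
```

```text
clock: 51.9
tcp_pos: [0.5153, -0.1469, 0.247]
orientation: [0.055, 3.139, 0.0]
contact_force: [0.7, -0.4, -0.4]
grip_width: 0.0001
gripper_force: 0.0
tape [845, 1585]
glue [220, 429]
eraser [0, 2208]
cup [0, 0]
pastels [0, 0]
bigred [0, 0]
flap orange [[11, 209, 88], [11, 223, 88], [12, 232, 87]]
yellow [[25, 97, 118], [127, 54, 119], [125, 70, 120]]
blue [[109, 99, 103], [126, 66, 128], [126, 57, 112]]
red [[0, 98, 109], [127, 61, 125], [126, 57, 116]]
```

```bash
python3 -c "
from bench import r
print(r.hand_in())"
```

```text
the job is handed in; nothing more can be done
None
```

The job is handed in: red, yellow and blue scrapers (no green one found) are loaded blade forward, the tray is fully home with the flap shut behind it, and the start button was pressed to its stop; I viewed 16 pictures, over the limit of 14.

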